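Put the inspection bench back in order: slotted weights, bushings, V-block

TASK

Clear the inspection bench: put the two slotted weights flat on the weight hanger with its stem in the middle of each, the larger one underneath and the two slots a quarter turn apart so that they cannot slide off together. Stand both bushings upright on the floor of the long tray and set the V-block down flat, groove up, on the floor of the square tray. Leave the caliper where it lies.

Things in the scene. Friction and masses are not known exactly. Their poses are not given: they have to be found in the camera images.
- disc_big_center (a point): The larger weight. Steel slotted weight: a flat disc 60 mm across, 14 mm thick, with a slot 15 mm wide whose closed end lies 7.5 mm behind the centre and which runs through the centre out to the rim on one side. Starts flat on the bench. The point is its centre, half-way up (7 mm over its underside); z up, x from the centre out along the open slot. Can be pinched across its diameter along y. About 260 g.
- disc_small_center (a point): The smaller weight. Steel slotted weight: a flat disc 46 mm across, 14 mm thick, with a slot 15 mm wide whose closed end lies 7.5 mm behind the centre and which runs through the centre out to the rim on one side. Starts flat on the bench. The point is its centre, half-way up (7 mm over its underside); z up, x from the centre out along the open slot. Can be pinched across its diameter along y. About 140 g.
- bushing_a_center (a point): One of two identical plain steel bushings (thick rings): 36 mm outside diameter, 20 mm bore, 32 mm tall, starting upright on the bench. The point is its centre, half-way up (16 mm over its underside); z is its axis. Mass about 160 g.
- bushing_b_center (a point): One of two identical plain steel bushings (thick rings): 36 mm outside diameter, 20 mm bore, 32 mm tall, starting upright on the bench. The point is its centre, half-way up (16 mm over its underside); z is its axis. Mass about 160 g.
- v_block_center (a point): Steel V-block, 60 mm long (x) by 34 mm wide (y) by 30 mm tall (z), with a V groove 24 mm wide and 12 mm deep along the middle of its top, parallel to x. The two long sides are flat. It starts groove up. The point is its centre, half-way up (15 mm over its underside). Mass about 280 g.
- hanger: Weight hanger standing fixed on the bench: a dark round foot 42 mm in diameter carries a flat round pan 48 mm in diameter whose top is 20 mm over the bench; from its middle rises an upright aluminium stem 8 mm in diameter, tapering to a point over its last 8 mm, its tip 65 mm over the bench. Weights are lowered over the stem and rest on the pan. Origin: bench level, on the stem's axis; z up along the stem.
- long_tray: Long shallow grey plastic tray fixed on the bench, 100 mm (x) by 190 mm (y) outside, 14 mm high, walls 4 mm thick, inner floor 4 mm over the bench. Origin: centre of its underside, z up, y along its length.
- square_tray: Square shallow grey plastic tray fixed on the bench, 110 by 110 mm outside (x, y along its sides), 14 mm high, walls 4 mm thick, inner floor 4 mm over the bench. Origin: centre of its underside, z up.
- caliper: Bystander, to be left alone: a steel caliper 210 mm long with a black slider, lying flat on the bench at the left of the work, about 10 mm high. Origin: middle of its beam, underneath; x along the beam towards the jaws, which reach 53 mm to its -y side.

How it is judged:
By the outcome, as a careful person would: the job done as asked, in the order asked, and still so for the second after the job is handed in, with the robot touching nothing.
It also fails if it takes over 136 s, if anything falls off the work surface, if the arm or the gripper's body presses on something with over 40 N, if the wrist force passes 120 N, or if a joint passes its speed limit or range.

ROBOT

A 6-joint arm with a two-finger parallel gripper is mounted at the origin on the work surface. World frame = base frame: x ahead of the robot, y to its left, z up, the work surface at z = 0. Lengths are in m, angles in rad, forces in N, time in s.
With the tool pointing down it reaches from about 0.25 to 0.725 m from the base axis. Payload 4 kg.
Tool frame: the origin (TCP) lies midway between the tips of the shut fingers; the grasp point (between the pads) lies 19 mm behind it; z points along the fingers, y is the direction in which the jaws open and shut (so a half turn about z gives the same grasp; the last joint's range is limited). The gripper opens to 85 mm and grips with 20 to 120 N. Pads are 22 mm wide; open, the fingers measure 114 mm over their backs; the gripper's body (76 mm by 85 mm) begins 54 mm behind the grasp point. The pads swing forward as they close: fully open they stand 13 mm farther back than shut.
Start: joints at [1.135, 0.241, 0.005, 1.335, 0, 1.571], TCP at [0.211, 0.453, 0.231] pointing down, gripper open.
Joint ranges: [-2.72, 2.72], [-1.05, 1.87], [-1.09, 1.28], [-1.99, 2.15], [-1.42, 1.44], [-3.14, 3.14]. Speed limits (rad/s): [2.79, 2.79, 3.14, 3.14, 3.14, 3.14].

INTERFACE

Orientations are given as a unit quaternion [x, y, z, w].
In Python, from workcell import bot, eyes, job gives the robot as it stands.
- The arm moves only by the shell command python3 -m crank 'ROWS'. ROWS is a JSON object of lists of equal length, an entry for each row: "dr": the turn, a rotation vector about the tool's x, y, z in rad, a list of three; "travel": the shift along the tool's x, y, z in m, a list of three; "hand": the finger opening in m, from 0 to 0.0854. In form: {"dr": [[wx, wy, wz], ...], "travel": [[x, y, z], ...], "hand": [hand, ...]}. A call has 1 to 10 rows; each row is the pose to reach, as a shift and turn from the pose commanded when the call began, along the tool's axes at that moment; what a row does not reach only later rows make up. A row lasts 1/8 s, in which the tool goes at most 62.5 mm and 10.7 degrees, less where a joint would pass 70% of its speed; a pose out of reach is approached as far as the arm can. A call with a gripper value outside its range is refused whole. The fingers move at their own pace and stop on an object; the grip force is fixed at half the most. Time passes only in rows, so rows that repeat a pose let the fingers close. It gives the time, the measured TCP pose, the force and the opening at its end, in the units of the state.
- bot.get_obs(): the state, without advancing time (a new reading comes with each control period).
- eyes.camera(name): name is "scene" or "top"; returns a dict with "color" (420x560x3 uint8, red, green, blue), "K" (3x3 intrinsics, pixels), "R" (3x3) and "t" (3): a world point X has camera coordinates R X + t. Camera axes: x right, y down, z forward; pixel columns grow to the right and rows downward; lengths in m; the calibration is good to about 2 mm. A picture is of the moment at which its call begins. There is no depth.
- job.job_done(): hands the job in, once; it reports no verdict.
The state is a dict: "clock": time; "joint_pos": joint angles; "joint_vel": joint speeds; "tau": joint torques, N m; "eef_pos": TCP position; "tool_rot": TCP orientation; "ft_force": force on the tool from outside, world axes, zero at the start; "ft_torque": the same for the moment, N m; "grip_width": finger opening in m.
Only numpy, scipy, OpenCV 4.12 (cv2) and the standard library are available. Lean on these libraries where they do the work, as an engineer would, in place of code of your own. Each camera call takes 0.05 s, during which the arm holds its last target.

## Working session

There is one attempt and no reset: what is moved stays moved. The work goes in short steps, Python scripts to look and compute and a shell command to move; the robot and the scene stay as the last step left them, time stands still between calls to the robot, and variables do not carry over. Pictures are saved under pics/ and viewed, and the job is handed in when it is done.

```bash
mkdir -p pics; ls
python3 - <<'E'
from workcell import bot,eyes,job
import cv2
o=bot.get_obs(); print({k:(v if not hasattr(v,'round') else v.round(4)) if not isinstance(v,list) else [round(x,4) for x in v] for k,v in o.items()})
for n in("scene","top"):
    c=eyes.camera(n); cv2.imwrite(f"pics/{n}0.png",cv2.cvtColor(c["color"],cv2.COLOR_RGB2BGR)); print(n,c["K"],c["R"],c["t"])
E
```

```text
pics
{'clock': 0.0, 'joint_pos': array([1.135 , 0.2414, 0.0037, 1.3352, 0.    , 1.5708]), 'joint_vel': array([-0.0017, -0.0005, -0.0004,  0.0005, -0.0011,  0.0011]), 'tau': array([-1.30000e-03, -3.72315e+01,  2.52409e+01,  1.71000e-02,
       -3.00000e-04,  0.00000e+00]), 'eef_pos': array([0.2108, 0.4527, 0.2304]), 'tool_rot': array([ 2.162e-01,  9.764e-01, -1.000e-03, -2.000e-04]), 'ft_force': array([-0.5951,  0.0278, -0.7554]), 'ft_torque': array([-0.0266, -0.0375, -0.0267]), 'grip_width': 0.0853789530038977}
scene [[431.6372701    0.         282.63450219]
 [  0.         431.6372701  212.9449844 ]
 [  0.           0.           1.        ]] [[ 0.39049672  0.92056238  0.00878759]
 [ 0.65837403 -0.27258069 -0.7016006 ]
 [-0.64347179  0.27975825 -0.71251623]] [-0.27351945 -0.30059297  1.32952336]
top [[379.36566595   0.         282.68397399]
 [  0.         379.36566595 207.20542498]
 [  0.           0.           1.        ]] [[ 0.01403161 -0.99978013 -0.01558206]
 [-0.99781482 -0.01299436 -0.06478222]
 [ 0.0645655   0.01645701 -0.99777776]] [0.07444531 0.5360294  1.00302919]
```

View pics/top0.png

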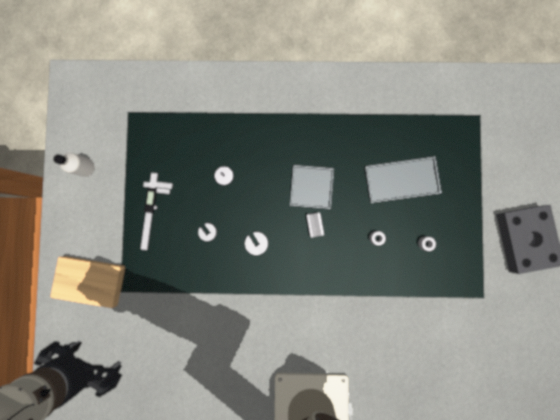

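View pics/scene0.png

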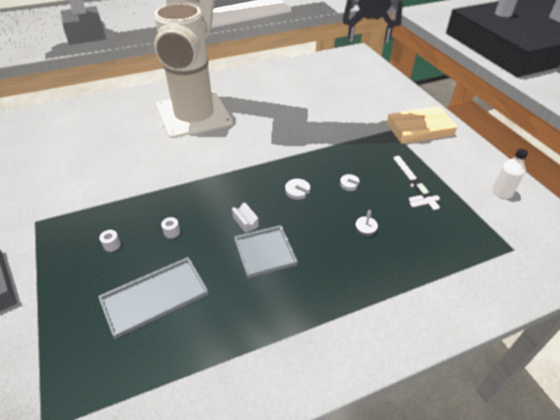

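The top view (x up, y left) shows the hanger near (224,176), small disc (207,232), big disc (256,243), square tray (312,187), V-block (316,225), bushings (378,238) and (428,243), and long tray (403,180). The caliper is near (150,212). I'll zoom in next.

Run:
```python
import cv2,numpy as np
a=cv2.imread("pics/top0.png");
cv2.imwrite("pics/zt1.png",cv2.resize(a[155:265,135:275],(0,0),fx=5.6,fy=5.4,interpolation=cv2.INTER_CUBIC))
cv2.imwrite("pics/zt2.png",cv2.resize(a[150:260,285:445],None,fx=5,fy=5,interpolation=cv2.INTER_CUBIC))
b=cv2.imread("pics/scene0.png")
cv2.imwrite("pics/zs1.png",cv2.resize(b[165:290,225:385],None,fx=4.7,fy=4.7,interpolation=cv2.INTER_CUBIC))
```

```text
(no output)
```

View pics/zt1.png

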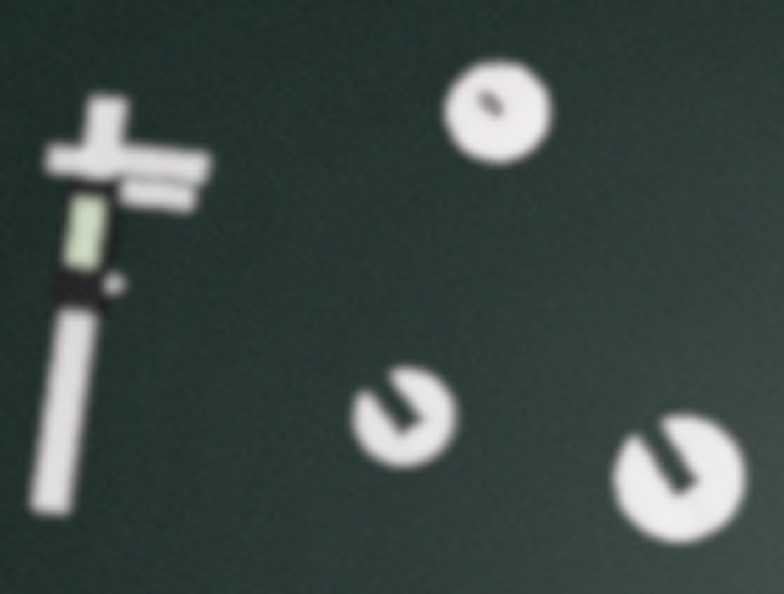

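View pics/zt2.png

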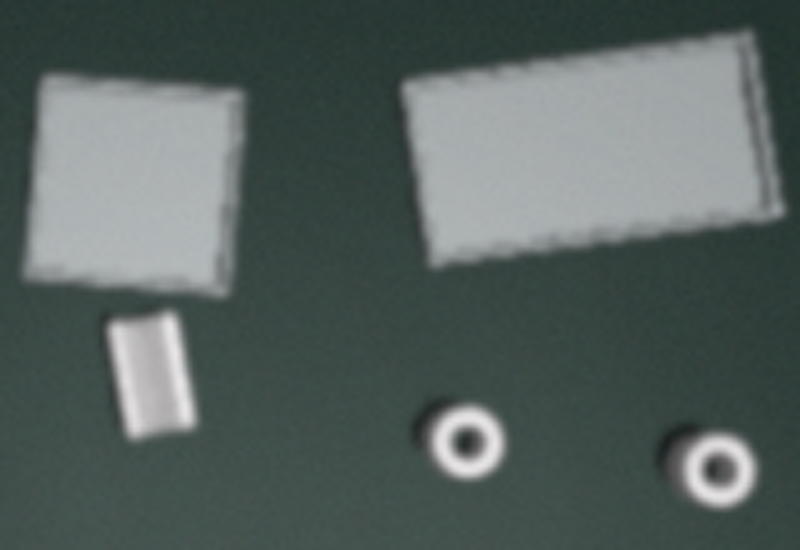

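View pics/zs1.png

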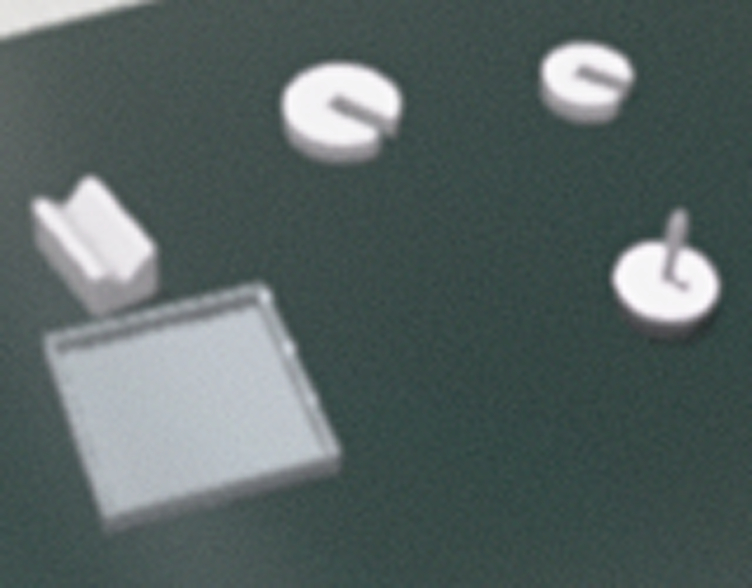

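```bash
cat > h.py <<'E'
import numpy as np,cv2
from scipy.optimize import minimize
S=8
def snap(n,name):
    from workcell import eyes
    c=eyes.camera(n); cv2.imwrite(f"pics/{name}.png",cv2.cvtColor(c["color"],cv2.COLOR_RGB2BGR)); return c
def proj(c,X):
    p=(np.asarray(X)@np.asarray(c["R"]).T+c["t"])@np.asarray(c["K"]).T
    return p[:,:2]/p[:,2:]
t_=np.linspace(0,2*np.pi,73)[:-1]
def circ(r): return np.c_[r*np.cos(t_),r*np.sin(t_)]
def rect(a,b): return np.array([[a,b],[-a,b],[-a,-b],[a,-b]])/2
def disc(r,w=.0075):
    a=np.arcsin(w/r); th=np.linspace(a,2*np.pi-a,80)
    return np.r_[np.c_[r*np.cos(th),r*np.sin(th)],[[-w,-w],[-w,w]]]
def slot(r,w=.0075): return np.array([[-w,-w],[np.sqrt(r*r-w*w),-w],[np.sqrt(r*r-w*w),w],[-w,w]])
# name: outline, z0,z1, list of (poly,z,label)
M={'big':(disc(.03),0,.014,[(disc(.03),.014,2)]),
'small':(disc(.023),0,.014,[(disc(.023),.014,2)]),
'hanger':(circ(.024),.014,.020,[(circ(.024),.020,2)]),
'bush':(circ(.018),0,.032,[(circ(.018),.032,2),(circ(.010),.032,3)]),
'v':(rect(.06,.034),0,.03,[(rect(.06,.034),.03,2),(rect(.06,.024),.03,3)]),
'sq':(rect(.11,.11),0,.014,[(rect(.11,.11),.014,2),(rect(.102,.102),.014,3)]),
'long':(rect(.1,.19),0,.014,[(rect(.1,.19),.014,2),(rect(.092,.182),.014,3)])}
def render(c,m,p,box,dz=0):
    x0,y0,x1,y1=box
    L=np.zeros(((y1-y0)*S,(x1-x0)*S),np.uint8)
    R=np.array([[np.cos(p[2]),-np.sin(p[2])],[np.sin(p[2]),np.cos(p[2])]])
    def P(q,z):
        w=q@R.T+p[:2]; return (proj(c,np.c_[w,np.full(len(w),z+dz)])-[x0-.5,y0-.5])*S-.5
    def fill(u,l,): cv2.fillPoly(L,[np.round(u*16).astype(np.int32)],l,shift=4)
    q,z0,z1,tops=M[m]
    a,b=P(q,z0),P(q,z1)
    fill(a,1)
    for i in range(len(q)):
        j=(i+1)%len(q); fill(cv2.convexHull(np.float32([a[i],a[j],b[i],b[j]])).reshape(-1,2),1)
    for q,z,l in tops: fill(P(q,z),l)
    out=[]
    for l in range(max(t[2] for t in tops)+1):
        g=cv2.resize((L==l).astype(np.float32),(x1-x0,y1-y0),interpolation=cv2.INTER_AREA)
        out.append(cv2.GaussianBlur(g,(0,0),0.7).ravel())
    return np.array(out).T
def fit(c,m,p0,pad=.02,dz=0,sym=False,steps=(.004,.004,.15)):
    r=np.abs(M[m][0]).max()*1.1+pad
    u=proj(c,[[p0[0]+sx*r,p0[1]+sy*r,dz+.01] for sx in(-1,1) for sy in(-1,1)])
    r0=np.floor(u.min(0)).astype(int);r1=np.ceil(u.max(0)).astype(int)
    box=(max(r0[0],0),max(r0[1],0),min(r1[0],560),min(r1[1],420))
    I=cv2.cvtColor(c["color"],cv2.COLOR_RGB2GRAY).astype(float)[box[1]:box[3],box[0]:box[2]].ravel()
    def f(v):
        p=[p0[0]+v[0]*.001,p0[1]+v[1]*.001,p0[2]+(0 if sym else v[2]*.04)]
        A=render(c,m,p,box,dz); k,*_=np.linalg.lstsq(A,I,rcond=None)
        return np.mean((A@k-I)**2)
    best=None
    for s in (4,1.5):
        x=np.zeros(3) if best is None else best.x
        n=2 if sym else 3
        g=lambda w:f(np.r_[w,0][:3] if n==2 else w)
        sim=np.r_[[x[:n]],x[:n]+s*np.eye(n)]
        best=minimize(g,x[:n],method='Nelder-Mead',options=dict(initial_simplex=sim,xatol=.02,fatol=1e-3,maxiter=150))
    v=np.r_[best.x,0][:3]
    return np.array([p0[0]+v[0]*.001,p0[1]+v[1]*.001,p0[2]+v[2]*.04*(not sym)]),best.fun**.5,I.std()
def back(c,uv,z):
    K,R,t=map(np.asarray,(c["K"],c["R"],c["t"]))
    d=R.T@np.linalg.solve(K,[*uv,1]); o=-R.T@t
    return (o+d*(z-o[2])/d[2])[:2]
E
cat > m1.py <<'E'
from h import *
from workcell import eyes
T=eyes.camera("top");Sc=eyes.camera("scene")
g=[('big',(256,243),.014,.7),('small',(207,232),.014,.9),('hanger',(224,176),.02,0),('bush',(378,238),.032,0),('bush',(428,243),.032,0),('v',(316,225),.03,.15),('sq',(312,187),.014,.07),('long',(403,180),.014,-.15)]
for m,uv,z,a in g:
    p0=[*back(T,uv,z),a]
    if m in('big','small'):
        p0[2]=.6
    s=m in('bush','hanger')
    print(m,*[ (r[0].round(4),r[1].round(1),r[2].round(0)) for r in (fit(c,m,p0,sym=s,pad=.008 if m=='v' else .015) for c in(T,Sc))])
E
python3 m1.py
```

```text
big (array([0.4373, 0.1527, 0.5839]), np.float64(7.2), np.float64(66.0)) (array([0.4325, 0.1531, 0.538 ]), np.float64(8.0), np.float64(60.0))
small (array([0.4662, 0.2869, 0.6813]), np.float64(7.0), np.float64(60.0)) (array([0.4619, 0.2865, 0.6354]), np.float64(7.4), np.float64(55.0))
hanger (array([0.6201, 0.2443, 0.    ]), np.float64(10.6), np.float64(73.0)) (array([0.6152, 0.244 , 0.    ]), np.float64(13.2), np.float64(60.0))
bush (array([ 0.456 , -0.1708,  0.    ]), np.float64(9.0), np.float64(48.0)) (array([ 0.4529, -0.1717,  0.    ]), np.float64(6.4), np.float64(52.0))
bush (array([ 0.4434, -0.3021,  0.    ]), np.float64(8.9), np.float64(49.0)) (array([ 0.4401, -0.3033,  0.    ]), np.float64(7.1), np.float64(54.0))
v (array([ 0.4891, -0.0055,  0.1858]), np.float64(7.0), np.float64(55.0)) (array([ 0.4881, -0.0047,  0.1872]), np.float64(23.1), np.float64(55.0))
sq (array([ 0.5927,  0.0052, -0.0758]), np.float64(13.3), np.float64(53.0)) (array([ 0.5905,  0.0039, -0.0784]), np.float64(23.8), np.float64(51.0))
long (array([ 0.6153, -0.2417,  0.1532]), np.float64(8.9), np.float64(51.0)) (array([ 0.6135, -0.2425,  0.1518]), np.float64(20.9), np.float64(49.0))
```

```bash
cat > go.py <<'E'
import sys,numpy as np
from scipy.spatial.transform import Rotation as R
from workcell import bot
o=bot.get_obs(); q=R.from_quat(o["tool_rot"]); p=np.array(o["eef_pos"])
X=q.as_matrix()[:,0]
print("t",round(o["clock"],2),"p",p.round(4),"yaw",round(np.arctan2(X[1],X[0])%(2*np.pi),3),"tilt",np.degrees(np.arccos(-q.as_matrix()[2,2])).round(2),"w",round(o["grip_width"],4),"F",np.round(o["ft_force"],1),"j6",round(o["joint_pos"][5],2))
for a in sys.argv[1:]:
    x,y,z,w=map(float,a.split(','))
    tr=q.inv().apply(np.array([x,y,z])-p)
    Rt=R.from_matrix(np.array([[np.cos(w),np.sin(w),0],[np.sin(w),-np.cos(w),0],[0,0,-1]]))
    print(a,"travel",tr.round(4),"dr",(q.inv()*Rt).as_rotvec().round(4))
E
python3 go.py .435,.153,.12,3.70
```

```text
t 0.2 p [0.2109 0.4529 0.2307] yaw 2.706 tilt 0.08 w 0.0849 F [0.9 0.6 0.3] j6 1.57
.435,.153,.12,3.70 travel [-0.3298 -0.1771  0.111 ] dr [-1.300e-03 -7.000e-04 -9.942e-01]
```

```bash
python3 -m crank '{"dr":[[0,0,-0.12],[0,0,-0.27],[0,0,-0.42],[0,0,-0.57],[0,0,-0.72],[0,0,-0.87],[0,0,-0.994],[0,0,-0.994],[0,0,-0.994]],"travel":[[-0.03,-0.016,0],[-0.08,-0.043,0.01],[-0.13,-0.07,0.03],[-0.18,-0.097,0.05],[-0.23,-0.124,0.07],[-0.28,-0.15,0.09],[-0.3298,-0.1771,0.111],[-0.3298,-0.1771,0.111],[-0.3298,-0.1771,0.111]],"hand":[0.0854,0.0854,0.0854,0.0854,0.0854,0.0854,0.0854,0.0854,0.0854]}'; python3 go.py .435,.153,.04,3.70 .435,.153,-.002,3.70
python3 -c "
from h import *
snap('top','top1');snap('scene','scene1')"
python3 -c "
import cv2
a=cv2.imread('pics/top1.png')[190:290,200:310];b=cv2.imread('pics/scene1.png')[120:250,230:400]
cv2.imwrite('pics/z1.png',cv2.hconcat([cv2.resize(a,(400,364)),cv2.resize(b,(400,364))]))"
```

```text
clock: 1.32
eef_pos: [0.435, 0.1534, 0.1202]
tool_rot: [-0.275, 0.962, 0.0, -0.0]
ft_force: [-0.3, -0.0, 0.1]
grip_width: 0.0854
t 1.32 p [0.435  0.1534 0.1202] yaw 3.698 tilt 0.06 w 0.0854 F [-0.3 -0.   0.1] j6 -0.22
.435,.153,.04,3.70 travel [ 0.0002 -0.0004  0.0802] dr [ 0.0007 -0.0007 -0.0018]
.435,.153,-.002,3.70 travel [ 1.000e-04 -5.000e-04  1.222e-01] dr [ 0.0007 -0.0007 -0.0018]
```

View pics/z1.png

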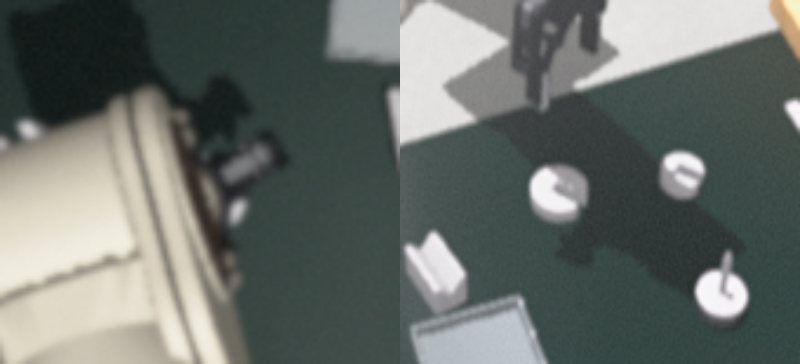

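The scene view shows the fingers straddling the big disc, aligned with it. Descending and gripping.

```bash
python3 -m crank '{"dr":[[0,0,-0.002],[0,0,-0.002],[0,0,-0.002],[0,0,-0.002],[0,0,-0.002],[0,0,-0.002]],"travel":[[0,0,0.04],[0,-0.0005,0.08],[0,-0.0005,0.1],[0,-0.0005,0.113],[0,-0.0005,0.122],[0,-0.0005,0.122]],"hand":[0.0854,0.0854,0.0854,0.0854,0.0854,0.0854]}'; 
python3 -m crank '{"dr":[[0,0,0],[0,0,0],[0,0,0],[0,0,0],[0,0,0],[0,0,0],[0,0,0],[0,0,0]],"travel":[[0,0,0],[0,0,0],[0,0,0],[0,0,0],[0,0,0],[0,0,0],[0,0,0],[0,0,0]],"hand":[0.05,0.05,0.05,0.05,0.05,0.05,0.05,0.05]}'
```

```text
clock: 2.17
eef_pos: [0.4355, 0.1535, -0.0016]
tool_rot: [-0.277, 0.961, 0.0, 0.0]
ft_force: [-1.1, -0.7, 0.3]
grip_width: 0.0849
clock: 3.18
eef_pos: [0.4366, 0.1532, -0.0002]
tool_rot: [-0.276, 0.961, -0.0, 0.001]
ft_force: [-0.8, -0.6, 7.4]
grip_width: 0.0573
```

```bash
python3 -m crank '{"dr":[[0,0,0],[0,0,0],[0,0,0]],"travel":[[0,0,-0.001],[0,0,-0.002],[0,0,-0.002]],"hand":[0.05,0.05,0.05]}'; python3 -c "
from h import *
snap('top','top2');snap('scene','scene2')
a=cv2.imread('pics/scene2.png')[120:240,230:360]
cv2.imwrite('pics/z2.png',cv2.resize(a,(780,600),interpolation=2))"
```

```text
clock: 3.55
eef_pos: [0.4353, 0.153, 0.0002]
tool_rot: [-0.276, 0.961, 0.0, -0.0]
ft_force: [0.4, 0.2, -2.5]
grip_width: 0.0573
```

View pics/z2.png

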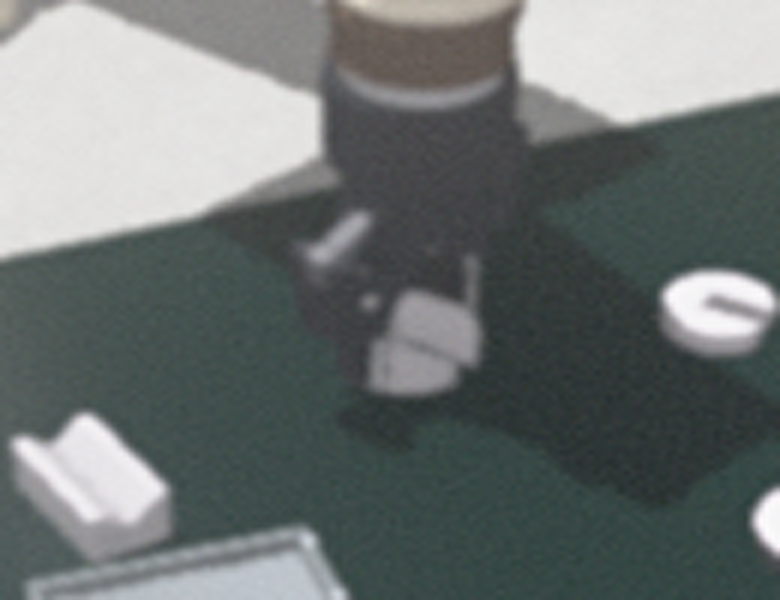

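```bash
python3 -m crank '{"dr":[[0,0,0],[0,0,0],[0,0,0],[0,0,0]],"travel":[[0,0,-0.015],[0,0,-0.035],[0,0,-0.04],[0,0,-0.04]],"hand":[0.05,0.05,0.05,0.05]}'; python3 -c "
from h import *
snap('scene','scene3');snap('top','top3')
a=cv2.imread('pics/scene3.png')[120:240,230:360]
cv2.imwrite('pics/z3.png',cv2.resize(a,(780,600),interpolation=2))"
```

```text
clock: 4.15
eef_pos: [0.4356, 0.1531, 0.0403]
tool_rot: [-0.276, 0.961, 0.0, 0.0]
ft_force: [-0.0, -0.4, -1.7]
grip_width: 0.0572
```

View pics/z3.png

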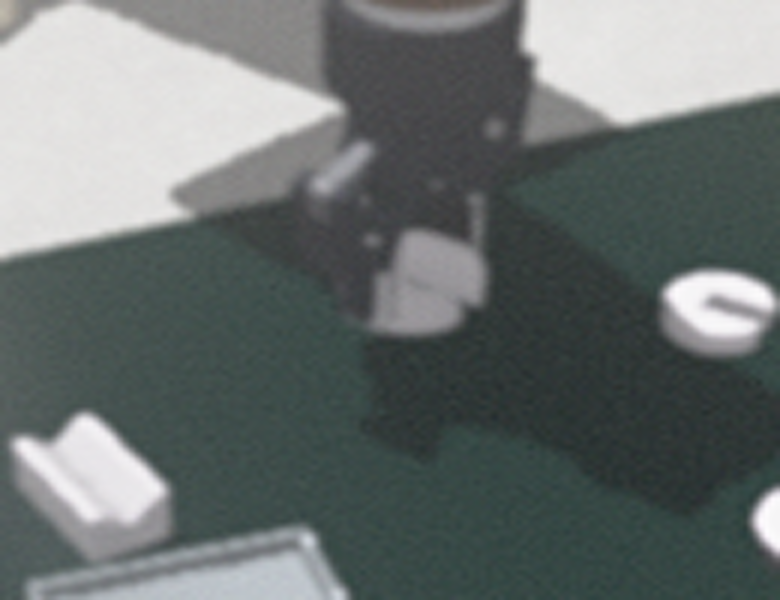

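```bash
cat > ov.py <<'E'
from h import *
import sys
from scipy.spatial.transform import Rotation as R
# ov.py img cam model x y z0 yaw tiltx tilty out box
def overlay(cam,img,m,items,box,out,s):
    from workcell import eyes
    c=eyes.camera(cam)
    x0,y0,x1,y1=box
    a=cv2.resize(cv2.imread(img)[y0:y1,x0:x1],None,fx=s,fy=s,interpolation=2)
    for (x,y,z,yaw,tx,ty),col in items:
        q=M[m][0];h=M[m][2]-M[m][1]
        Rm=R.from_euler('ZXY',[yaw,tx,ty]).as_matrix()
        for zz in(0,h):
            X=np.c_[q,np.full(len(q),zz-h/2)]@Rm.T+[x,y,z+h/2]
            u=(proj(c,X)-[x0-.5,y0-.5])*s-.5
            cv2.polylines(a,[np.round(u).astype(int)],True,col,1)
    cv2.imwrite(out,a)
if __name__=="__main__":
    overlay('scene','pics/scene3.png','big',[((.4355,.153,.037,.56,0,0),(0,255,0))],(260,140,340,210),'pics/z4.png',8)
E
python3 ov.py
```

```text
(no output)
```

View pics/z4.png

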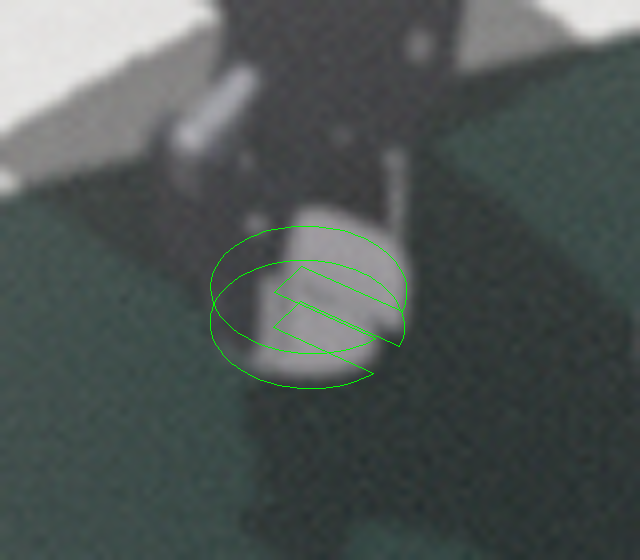

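```bash
python3 go.py .55,.244,.13,2.73 .6177,.2442,.13,2.73
```

```text
t 4.3 p [0.4349 0.1528 0.0395] yaw 3.702 tilt 0.09 w 0.0574 F [-0.4  0.4 -2. ] j6 -0.22
.55,.244,.13,2.73 travel [-0.1458  0.0161 -0.0907] dr [-5.000e-04 -1.600e-03  9.718e-01]
.6177,.2442,.13,2.73 travel [-0.2033 -0.0197 -0.0908] dr [-5.000e-04 -1.600e-03  9.718e-01]
```

```bash
python3 -m crank '{"dr":[[0,0,0],[0,0,0.12],[0,0,0.27],[0,0,0.42],[0,0,0.57],[0,0,0.72],[0,0,0.87],[0,0,0.972],[0,0,0.972],[0,0,0.972]],"travel":[[0,0,-0.04],[0,0,-0.0907],[-0.03,0.003,-0.0907],[-0.06,0.006,-0.0907],[-0.09,0.01,-0.0907],[-0.12,0.013,-0.0907],[-0.14,0.016,-0.0907],[-0.1458,0.0161,-0.0907],[-0.1458,0.0161,-0.0907],[-0.1458,0.0161,-0.0907]],"hand":[0.05,0.05,0.05,0.05,0.05,0.05,0.05,0.05,0.05,0.05]}'; python3 -c "
from h import *
snap('scene','scene5');snap('top','top5')
a=cv2.imread('pics/scene5.png')[110:250,270:430];b=cv2.imread('pics/top5.png')[140:260,170:330]
cv2.imwrite('pics/z5.png',cv2.vconcat([cv2.resize(a,(640,560),interpolation=2)]))
cv2.imwrite('pics/z5t.png',cv2.vconcat([cv2.resize(b,(640,480),interpolation=2)]))"; python3 go.py
```

```text
clock: 5.55
eef_pos: [0.5498, 0.2438, 0.1302]
tool_rot: [0.204, 0.979, -0.001, -0.001]
ft_force: [-0.6, 0.1, -1.7]
grip_width: 0.0575
t 5.65 p [0.55   0.2438 0.1307] yaw 2.73 tilt 0.05 w 0.0576 F [ 0.2  0.2 -2.6] j6 0.83
```

View pics/z5.png

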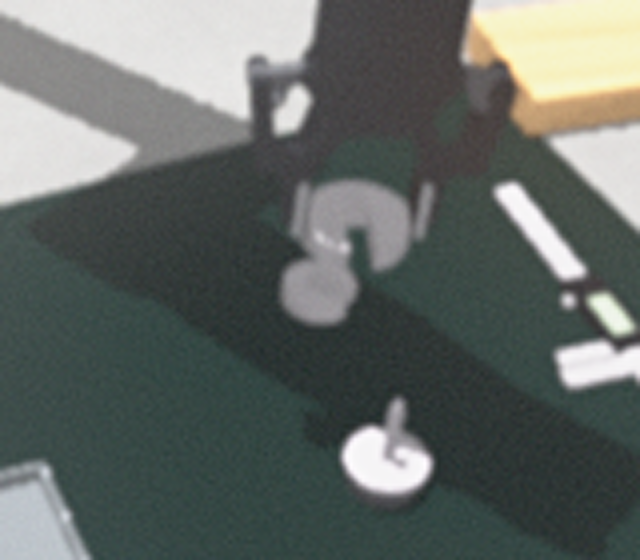

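View pics/z5t.png

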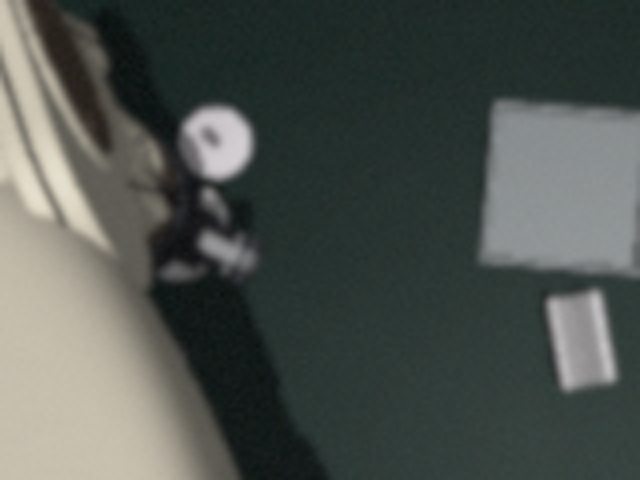

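```bash
python3 -c "
from ov import *
w=2.73-np.pi
its=[((.55,.2438,.130,w,0,0),(0,255,0)),((.55,.2438,.130,w,0,.35),(0,0,255))]
overlay('scene','pics/scene5.png','big',its[:1],(325,140,395,195),'pics/z6a.png',11)
overlay('scene','pics/scene5.png','big',its[1:],(325,140,395,195),'pics/z6b.png',11)
"
```

```text
(no output)
```

View pics/z6a.png

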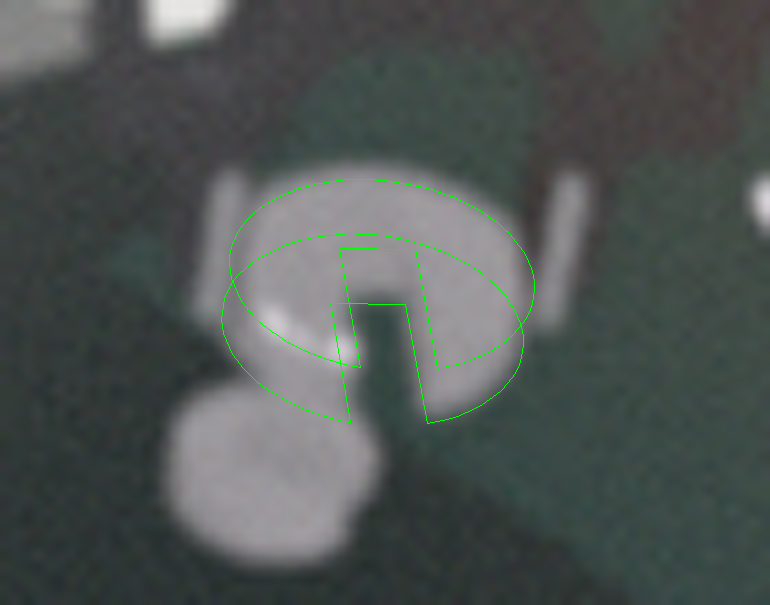

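View pics/z6b.png

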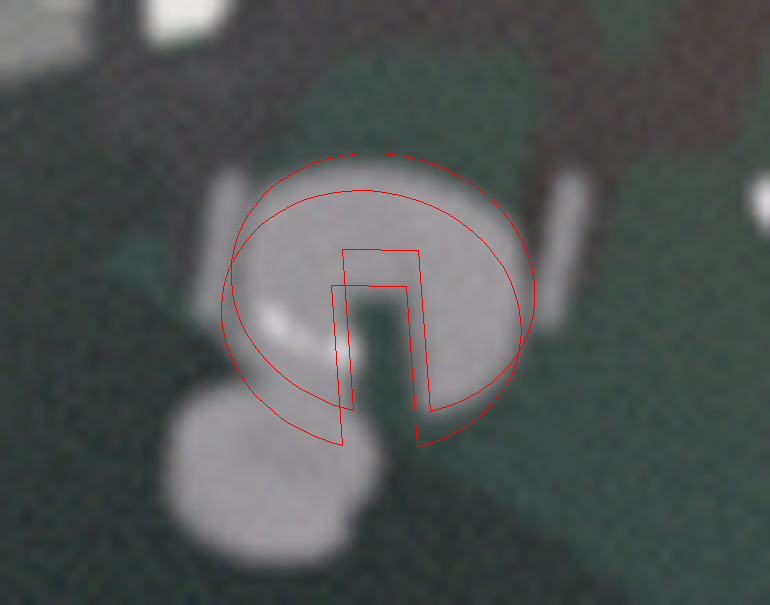

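```bash
cat > held.py <<'E'
from h import *
from scipy.spatial.transform import Rotation as R
from scipy.optimize import minimize
def solid(c,m,X,Rm,box):
    x0,y0,x1,y1=box; L=np.zeros(((y1-y0)*S,(x1-x0)*S),np.uint8)
    q=M[m][0];h=.007
    P=lambda z:(proj(c,np.c_[q,np.full(len(q),z)]@Rm.T+X)-[x0-.5,y0-.5])*S-.5
    a,b=P(-h),P(h)
    F=lambda u:cv2.fillPoly(L,[np.round(u*16).astype(np.int32)],1,shift=4)
    F(a);F(b)
    for i in range(len(q)):
        j=(i+1)%len(q);F(cv2.convexHull(np.float32([a[i],a[j],b[i],b[j]])).reshape(-1,2))
    return cv2.GaussianBlur(cv2.resize(L.astype(np.float32),(x1-x0,y1-y0),interpolation=cv2.INTER_AREA),(0,0),.7)
def heldfit(c,m,X0,yaw,box,mask,free=(1,1,1,1,1)):
    x0,y0,x1,y1=box
    I=c["color"][y0:y1,x0:x1].astype(float); I=I[...,0]
    I=np.clip(I,0,150)
    fr=np.array(free,bool)
    def full(v):
        w=np.zeros(5);w[fr]=v;return w
    def f(v):
        w=full(v)
        Rm=R.from_euler('ZXY',[yaw,w[3]*.05,w[4]*.05]).as_matrix()
        g=solid(c,m,np.array(X0)+w[:3]*.001,Rm,box)[mask]
        A=np.c_[g,np.ones_like(g)];k,*_=np.linalg.lstsq(A,I[mask],rcond=None)
        return np.mean((A@k-I[mask])**2)
    b=None
    for s in(3,1.5):
        x=np.zeros(fr.sum()) if b is None else b.x
        b=minimize(f,x,method='Nelder-Mead',options=dict(initial_simplex=np.r_[[x],x+s*np.eye(len(x))],maxiter=400,xatol=.02,fatol=.001))
    w=full(b.x); return np.r_[w[:3],np.degrees(w[3:]*.05)].round(2),round(b.fun**.5,2),round(I[mask].std(),1)
if __name__=="__main__":
    from workcell import eyes
    c=eyes.camera("scene"); c["color"]=cv2.cvtColor(cv2.imread("pics/scene5.png"),cv2.COLOR_BGR2RGB)
    box=(325,148,395,185)
    mk=np.ones((37,70),bool); mk[:,:22]=0; mk[:,47:]=0; mk[24:,:33]=0
    for fr in((1,1,1,0,0),(1,1,0,0,1),(1,1,1,0,1),(0,1,1,0,1)):
        print(fr,heldfit(c,'big',(.55,.2438,.137),2.73-np.pi,box,mk,fr))
E
python3 held.py
```

```text
(1, 1, 1, 0, 0) (array([-0.44, -0.76,  2.94,  0.  ,  0.  ]), np.float64(8.06), np.float64(41.1))
(1, 1, 0, 0, 1) (array([-3.17,  1.43,  0.  ,  0.  ,  1.7 ]), np.float64(7.97), np.float64(41.1))
(1, 1, 1, 0, 1) (array([-0.81, -0.3 ,  2.19,  0.  ,  1.81]), np.float64(7.97), np.float64(41.1))
(0, 1, 1, 0, 1) (array([ 0.  , -0.96,  3.09,  0.  ,  1.37]), np.float64(7.96), np.float64(41.1))
```

Tilt is under 2°, so the disc is held level. Moving above the stem.

```bash
python3 go.py .6182,.2432,.13,2.73 .6182,.2432,.075,2.73
```

```text
t 5.8 p [0.5503 0.244  0.1312] yaw 2.73 tilt 0.0 w 0.0575 F [-0.7 -0.1 -1.5] j6 0.83
.6182,.2432,.13,2.73 travel [-0.0625  0.0264  0.0012] dr [ 0.0001  0.     -0.0001]
.6182,.2432,.075,2.73 travel [-0.0625  0.0264  0.0562] dr [ 0.0001  0.     -0.0001]
```

```bash
python3 -m crank '{"dr":[[0,0,0],[0,0,0],[0,0,0],[0,0,0],[0,0,0],[0,0,0],[0,0,0],[0,0,0]],"travel":[[-0.02,0.008,0.001],[-0.045,0.018,0.001],[-0.0625,0.0264,0.001],[-0.0625,0.0264,0.001],[-0.0625,0.0264,0.025],[-0.0625,0.0264,0.05],[-0.0625,0.0264,0.056],[-0.0625,0.0264,0.056]],"hand":[0.05,0.05,0.05,0.05,0.05,0.05,0.05,0.05]}'; python3 -c "
from h import *
from ov import overlay
c=snap('scene','scene7')
w=2.73-np.pi
overlay('scene','pics/scene7.png','big',[],(330,175,400,235),'pics/z7.png',10)
"; python3 go.py
```

```text
clock: 6.8
eef_pos: [0.6177, 0.2434, 0.0751]
tool_rot: [0.204, 0.979, -0.0, -0.0]
ft_force: [0.1, -0.2, -2.9]
grip_width: 0.0573
t 6.9 p [0.6189 0.2437 0.0764] yaw 2.73 tilt 0.12 w 0.057 F [ 0.9  0.3 -1.4] j6 0.79
```

View pics/z7.png

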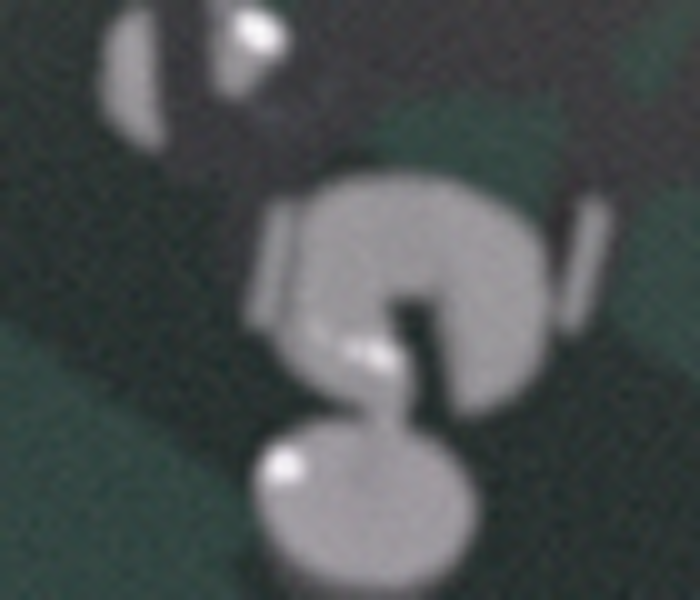

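```bash
python3 -c "
from held import *
from workcell import eyes
c=eyes.camera('scene'); c['color']=cv2.cvtColor(cv2.imread('pics/scene7.png'),cv2.COLOR_BGR2RGB)
box=(330,188,400,217)
mk=np.ones((29,70),bool); mk[:,:30]=0; mk[:,54:]=0; mk[26:,:42]=0
for fr in((1,1,0,0,0),(1,1,1,0,0),(1,1,0,0,1)):
  print(fr,heldfit(c,'big',(.6182,.2434,.083),2.73-np.pi,box,mk,fr))
print(proj(c,[[.6152,.244,.02],[.6152,.244,.065]]))
a=cv2.imread('pics/scene0.png')[200:240,350:390]
cv2.imwrite('pics/z8.png',cv2.resize(a,None,fx=15,fy=15,interpolation=2))
"; python3 go.py
```

```text
(1, 1, 0, 0, 0) (array([-1.99,  0.66,  0.  ,  0.  ,  0.  ]), np.float64(7.26), np.float64(41.2))
(1, 1, 1, 0, 0) (array([-0.33, -0.73,  2.16,  0.  ,  0.  ]), np.float64(7.23), np.float64(41.2))
(1, 1, 0, 0, 1) (array([-1.95,  0.8 ,  0.  ,  0.  ,  1.54]), np.float64(7.25), np.float64(41.2))
[[366.32803002 223.38860228]
 [369.31479361 209.47827317]]
t 6.95 p [0.6191 0.2437 0.0766] yaw 2.73 tilt 0.15 w 0.0571 F [ 1.2 -1.4 -2. ] j6 0.79
```

View pics/z8.png

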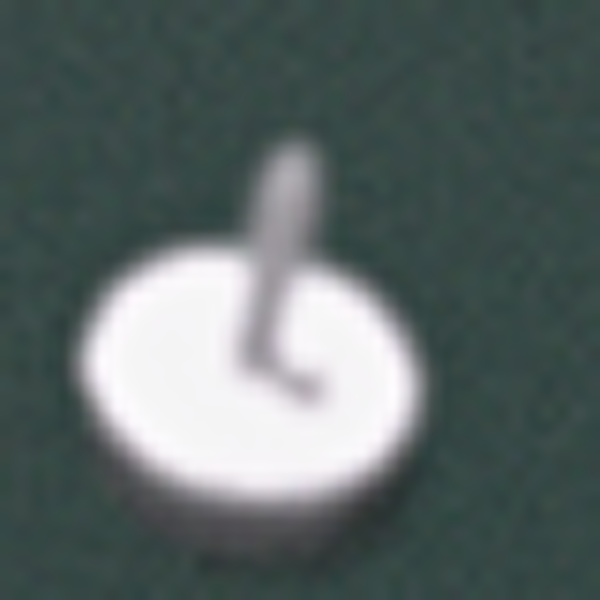

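```bash
python3 -m crank '{"dr":[[0,0,0],[0,0,0],[0,0,0],[0,0,0],[0,0,0],[0,0,0]],"travel":[[0.0007,-0.0003,0],[0.0007,-0.0003,0.008],[0.0007,-0.0003,0.016],[0.0007,-0.0003,0.024],[0.0007,-0.0003,0.03],[0.0007,-0.0003,0.03]],"hand":[0.05,0.05,0.05,0.05,0.05,0.05]}'; python3 -c "
from h import *
c=snap('scene','scene9')
a=cv2.imread('pics/scene9.png')[180:240,330:400]
cv2.imwrite('pics/z9.png',cv2.resize(a,None,fx=10,fy=10,interpolation=2))
"; python3 go.py
```

```text
clock: 7.7
eef_pos: [0.617, 0.2432, 0.0439]
tool_rot: [0.204, 0.979, -0.0, -0.001]
ft_force: [0.5, -0.2, -1.8]
grip_width: 0.0574
t 7.75 p [0.6174 0.2433 0.0445] yaw 2.73 tilt 0.05 w 0.0577 F [-0.9 -0.1 -1.8] j6 0.79
```

View pics/z9.png

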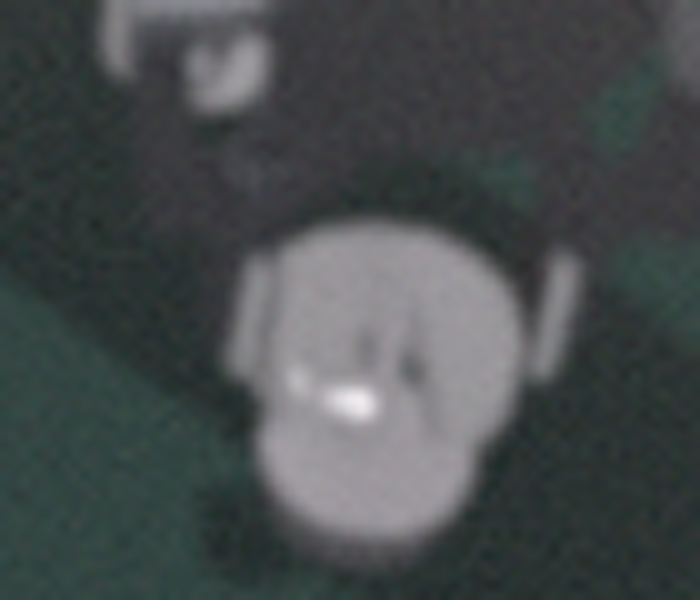

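```bash
python3 -m crank '{"dr":[[0,0,0],[0,0,0],[0,0,0],[0,0,0],[0,0,0]],"travel":[[0,0,0.007],[0,0,0.014],[0,0,0.02],[0,0,0.022],[0,0,0.022]],"hand":[0.05,0.05,0.05,0.05,0.05]}'; python3 -m crank '{"dr":[[0,0,0],[0,0,0]],"travel":[[0,0,0.0015],[0,0,0.0015]],"hand":[0.05,0.05]}'
```

```text
clock: 8.38
eef_pos: [0.6175, 0.2433, 0.0227]
tool_rot: [0.204, 0.979, -0.0, -0.0]
ft_force: [-0.2, -0.8, -1.8]
grip_width: 0.0573
clock: 8.62
eef_pos: [0.6177, 0.2434, 0.0216]
tool_rot: [0.204, 0.979, 0.0, 0.0]
ft_force: [0.6, 0.2, -1.7]
grip_width: 0.0572
```

```bash
python3 -m crank '{"dr":[[0,0,0],[0,0,0]],"travel":[[0,0,0.001],[0,0,0.001]],"hand":[0.05,0.05]}'; python3 -m crank '{"dr":[[0,0,0],[0,0,0]],"travel":[[0,0,0.001],[0,0,0.001]],"hand":[0.05,0.05]}'
```

```text
clock: 8.88
eef_pos: [0.6175, 0.2434, 0.0205]
tool_rot: [0.204, 0.979, -0.0, -0.0]
ft_force: [0.2, 0.5, -1.8]
grip_width: 0.0572
clock: 9.12
eef_pos: [0.6177, 0.2434, 0.0199]
tool_rot: [0.204, 0.979, 0.0, 0.0]
ft_force: [-0.5, -0.3, 1.0]
grip_width: 0.0571
```

```bash
python3 -m crank '{"dr":[[0,0,0],[0,0,0],[0,0,0],[0,0,0],[0,0,0],[0,0,-0.0],[0,0,0],[0,0,0]],"travel":[[0,0,0],[0,0,0],[0,0,0],[0,0,0],[0,0,-0.02],[0,0,-0.06],[0,0,-0.1],[0,0,-0.12]],"hand":[0.064,0.07,0.08,0.0854,0.0854,0.0854,0.0854,0.0854]}'; python3 go.py .4641,.2867,.12,3.80
```

```text
clock: 10.12
eef_pos: [0.6189, 0.2439, 0.1427]
tool_rot: [0.204, 0.979, 0.001, 0.002]
ft_force: [-0.8, -0.1, -0.5]
grip_width: 0.0855
t 10.12 p [0.6189 0.2439 0.1427] yaw 2.73 tilt 0.26 w 0.0855 F [-0.8 -0.1 -0.5] j6 0.79
.4641,.2867,.12,3.80 travel [ 0.159  -0.0228  0.0221] dr [ 0.0012  0.0046 -1.0702]
```

```bash
python3 -m crank '{"dr":[[0,0,-0.12],[0,0,-0.28],[0,0,-0.44],[0,0,-0.6],[0,0,-0.76],[0,0,-0.92],[0,0.004,-1.07],[0,0.004,-1.07],[0,0.004,-1.07]],"travel":[[0.01,0,0],[0.04,-0.005,0],[0.07,-0.01,0],[0.1,-0.015,0],[0.13,-0.019,0.01],[0.155,-0.022,0.022],[0.159,-0.0228,0.0221],[0.159,-0.0228,0.0221],[0.159,-0.0228,0.0221]],"hand":[0.0854,0.0854,0.0854,0.0854,0.0854,0.0854,0.0854,0.0854,0.0854]}'; python3 -c "
from h import *
c=snap('scene','scene10');c=snap('top','top10')
a=cv2.imread('pics/scene10.png')[150:250,310:430]
cv2.imwrite('pics/z10.png',cv2.resize(a,None,fx=6,fy=6,interpolation=2))
a=cv2.imread('pics/top10.png')[140:260,170:330]
cv2.imwrite('pics/z10t.png',cv2.resize(a,None,fx=5,fy=5,interpolation=2))
"; python3 go.py .4643,.2868,.0,3.80
```

```text
clock: 11.25
eef_pos: [0.4633, 0.2862, 0.1177]
tool_rot: [-0.322, 0.947, 0.0, -0.001]
ft_force: [0.2, -0.3, 0.3]
grip_width: 0.085
t 11.35 p [0.4634 0.2861 0.1176] yaw 3.798 tilt 0.18 w 0.0852 F [ 0.1 -0.6 -0.6] j6 -0.1
.4643,.2868,.0,3.80 travel [-0.0015 -0.0002  0.1176] dr [ 0.0018 -0.0026 -0.0021]
```

View pics/z10.png

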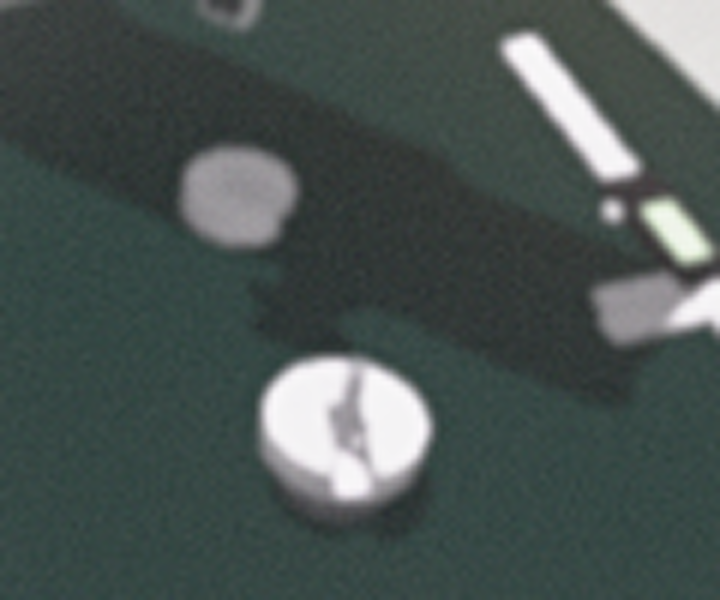

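View pics/z10t.png

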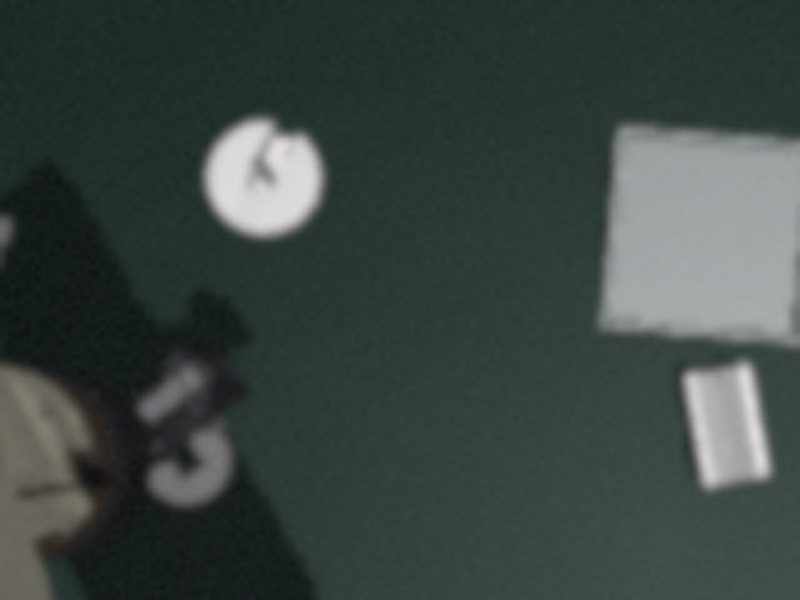

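The big weight lies flat on the pan with the stem in its slot. Measuring how well it is centred against the hanger in the same camera.

```bash
python3 -c "
from h import *
from workcell import eyes
for n in('top','scene'):
  c=eyes.camera(n)
  print(n,fit(c,'big',[.618,.244,-.41],dz=.02))
"; python3 go.py .4643,.2868,.0,3.80
```

```text
top (array([ 0.6191648 ,  0.24563763, -0.32435424]), np.float64(20.84813526147008), np.float64(65.7482677958289))
scene (array([0.61401127, 0.24499616, 0.63959904]), np.float64(13.758720252695312), np.float64(59.99435974067734))
t 11.45 p [0.4632 0.286  0.1175] yaw 3.798 tilt 0.2 w 0.0855 F [-0.2 -0.   0.5] j6 -0.1
.4643,.2868,.0,3.80 travel [-0.0017 -0.0003  0.1175] dr [ 0.0019 -0.0029 -0.0015]
```

```bash
python3 -m crank '{"dr":[[0,0,-0.002],[0.001,-0.002,-0.002],[0.002,-0.003,-0.002],[0.002,-0.003,-0.002],[0.002,-0.003,-0.002],[0.002,-0.003,-0.002]],"travel":[[-0.0017,-0.0003,0.04],[-0.0017,-0.0003,0.08],[-0.0017,-0.0003,0.1],[-0.0017,-0.0003,0.11],[-0.0017,-0.0003,0.1135],[-0.0017,-0.0003,0.1135]],"hand":[0.0854,0.0854,0.0854,0.0854,0.0854,0.0854]}'; 
python3 -m crank '{"dr":[[0,0,0],[0,0,0],[0,0,0],[0,0,0],[0,0,0],[0,0,0],[0,0,0],[0,0,0]],"travel":[[0,0,0],[0,0,0],[0,0,0],[0,0,0],[0,0,0],[0,0,0],[0,0,0],[0,0,0]],"hand":[0.035,0.035,0.035,0.035,0.035,0.035,0.035,0.035]}'
```

```text
clock: 12.2
eef_pos: [0.4645, 0.2872, 0.0046]
tool_rot: [-0.324, 0.946, 0.0, 0.001]
ft_force: [-0.5, -0.3, 1.2]
grip_width: 0.0854
clock: 13.2
eef_pos: [0.4646, 0.2872, 0.0052]
tool_rot: [-0.324, 0.946, 0.0, 0.001]
ft_force: [-0.3, -0.2, 4.6]
grip_width: 0.0431
```

```bash
python3 go.py .6182,.2432,.1,4.30
```

```text
t 13.2 p [0.4646 0.2872 0.0052] yaw 3.802 tilt 0.1 w 0.0431 F [-0.3 -0.2  4.6] j6 -0.11
.6182,.2432,.1,4.30 travel [-0.0945 -0.129  -0.0946] dr [-0.001   0.0015 -0.4983]
```

```bash
python3 -m crank '{"dr":[[0,0,0],[0,0,0],[0,0,-0.1],[0,0,-0.2],[0,0,-0.3],[0,0,-0.42],[0,0,-0.498],[0,0,-0.498],[0,0,-0.498],[0,0,-0.498]],"travel":[[0,0,-0.03],[0,0,-0.08],[-0.01,-0.015,-0.11],[-0.03,-0.045,-0.11],[-0.055,-0.08,-0.11],[-0.08,-0.11,-0.11],[-0.0945,-0.129,-0.1046],[-0.0945,-0.129,-0.0946],[-0.0945,-0.129,-0.0946],[-0.0945,-0.129,-0.0946]],"hand":[0.035,0.035,0.035,0.035,0.035,0.035,0.035,0.035,0.035,0.035]}'; python3 -c "
from h import *
c=snap('scene','scene11');c=snap('top','top11')
a=cv2.imread('pics/scene11.png')[170:240,325:405]
cv2.imwrite('pics/z11.png',cv2.resize(a,None,fx=8,fy=8,interpolation=2))
"; python3 go.py .6182,.2432,.1,4.30
```

```text
clock: 14.45
eef_pos: [0.6164, 0.2434, 0.0984]
tool_rot: [-0.548, 0.837, 0.0, -0.001]
ft_force: [0.0, 0.5, -2.2]
grip_width: 0.0431
t 14.55 p [0.617  0.2435 0.0991] yaw 4.301 tilt 0.01 w 0.0426 F [ 0.4 -0.7 -1.9] j6 -0.78
.6182,.2432,.1,4.30 travel [-0.0001 -0.0012 -0.0009] dr [-0.0001  0.0001  0.0006]
```

View pics/z11.png

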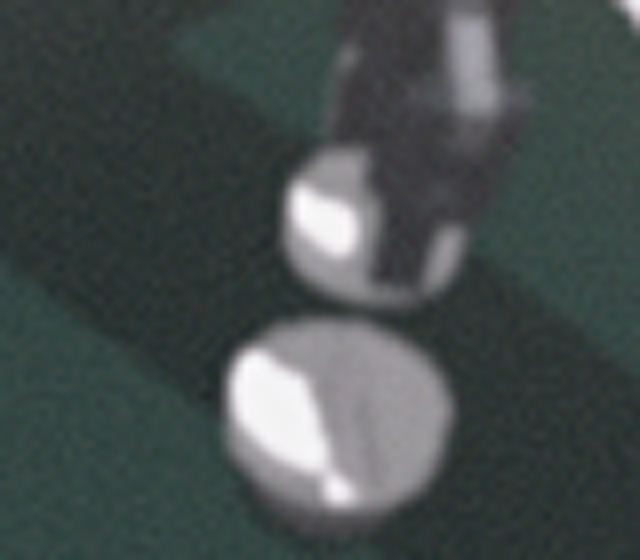

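```bash
python3 -c "
from held import *
from workcell import eyes
c=eyes.camera('scene'); c['color']=cv2.cvtColor(cv2.imread('pics/scene11.png'),cv2.COLOR_BGR2RGB)
box=(325,187,405,209)
mk=np.ones((22,80),bool); mk[:20,45:54]=0; mk[:12,42:]=0
for fr in((1,1,0,0,0),(1,1,0,1,0),(1,1,1,0,0)):
  print(fr,heldfit(c,'small',(.6170,.2435,.1012),4.30-np.pi,box,mk,fr))
"
```

```text
(1, 1, 0, 0, 0) (array([-2.57, -1.02,  0.  ,  0.  ,  0.  ]), np.float64(6.64), np.float64(30.8))
(1, 1, 0, 1, 0) (array([-2.92, -0.69,  0.  ,  1.15,  0.  ]), np.float64(6.64), np.float64(30.8))
(1, 1, 1, 0, 0) (array([ 6.04, -7.83, 10.58,  0.  ,  0.  ]), np.float64(6.26), np.float64(30.8))
```

```bash
python3 -m crank '{"dr":[[0,0,0],[0,0,0],[0,0,0],[0,0,0],[0,0,0],[0,0,0],[0,0,0]],"travel":[[-0.0008,-0.0013,0],[-0.0008,-0.0013,0.01],[-0.0008,-0.0013,0.02],[-0.0008,-0.0013,0.028],[-0.0008,-0.0013,0.035],[-0.0008,-0.0013,0.042],[-0.0008,-0.0013,0.042]],"hand":[0.035,0.035,0.035,0.035,0.035,0.035,0.035]}'; python3 -c "
from h import *
c=snap('scene','scene12');c=snap('top','top12')
a=cv2.imread('pics/scene12.png')[180:240,330:400]
cv2.imwrite('pics/z12.png',cv2.resize(a,None,fx=10,fy=10,interpolation=2))
"; python3 go.py
```

```text
clock: 15.48
eef_pos: [0.6186, 0.2429, 0.0556]
tool_rot: [-0.547, 0.837, 0.0, -0.001]
ft_force: [0.5, -0.8, -1.6]
grip_width: 0.0426
t 15.57 p [0.6193 0.2432 0.0566] yaw 4.3 tilt 0.01 w 0.043 F [-0.6 -0.4 -0.6] j6 -0.78
```

View pics/z12.png

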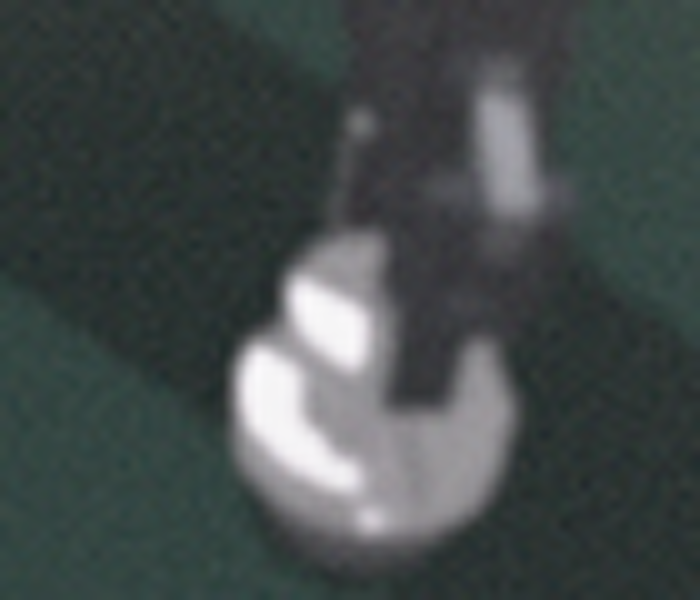

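```bash
python3 -m crank '{"dr":[[0,0,0],[0,0,0],[0,0,0],[0,0,0]],"travel":[[0,0,0.005],[0,0,0.01],[0,0,0.014],[0,0,0.014]],"hand":[0.035,0.035,0.035,0.035]}'; python3 -m crank '{"dr":[[0,0,0],[0,0,0]],"travel":[[0,0,0.0015],[0,0,0.0015]],"hand":[0.035,0.035]}';python3 -m crank '{"dr":[[0,0,0],[0,0,0]],"travel":[[0,0,0.001],[0,0,0.001]],"hand":[0.035,0.035]}'
```

```text
clock: 16.08
eef_pos: [0.6187, 0.243, 0.0418]
tool_rot: [-0.547, 0.837, 0.0, -0.001]
ft_force: [-0.8, -0.6, -1.9]
grip_width: 0.043
clock: 16.32
eef_pos: [0.6191, 0.2431, 0.041]
tool_rot: [-0.547, 0.837, -0.0, -0.0]
ft_force: [-0.1, -0.2, -1.3]
grip_width: 0.0431
clock: 16.58
eef_pos: [0.6191, 0.2431, 0.04]
tool_rot: [-0.547, 0.837, -0.0, -0.0]
ft_force: [0.0, -0.3, -1.1]
grip_width: 0.043
```

```bash
python3 -m crank '{"dr":[[0,0,0],[0,0,0]],"travel":[[0,0,0.001],[0,0,0.001]],"hand":[0.035,0.035]}';python3 -m crank '{"dr":[[0,0,0],[0,0,0]],"travel":[[0,0,0.0008],[0,0,0.0008]],"hand":[0.035,0.035]}'
```

```text
clock: 16.82
eef_pos: [0.6193, 0.2432, 0.0393]
tool_rot: [-0.547, 0.837, -0.0, 0.0]
ft_force: [-1.0, -0.1, 0.4]
grip_width: 0.0429
clock: 17.08
eef_pos: [0.6193, 0.2432, 0.0393]
tool_rot: [-0.547, 0.837, -0.0, 0.0]
ft_force: [-2.2, -0.4, 5.5]
grip_width: 0.0429
```

```bash
python3 -m crank '{"dr":[[0,0,0],[0,0,0],[0,0,0],[0,0,0],[0,0,0],[0,0,0],[0,0,0],[0,0,0],[0,0,0]],"travel":[[0,0,-0.0008],[0,0,-0.0008],[0,0,-0.0008],[0,0,-0.0008],[0,0,-0.02],[0,0,-0.06],[0,0,-0.1],[0,0,-0.11],[0,0,-0.11]],"hand":[0.05,0.06,0.07,0.075,0.08,0.08,0.08,0.08,0.08]}'; python3 go.py .454,-.171,.12,3.1416 .52,.05,.15,3.6
```

```text
clock: 18.2
eef_pos: [0.6195, 0.2433, 0.1486]
tool_rot: [-0.547, 0.837, -0.0, 0.001]
ft_force: [1.1, -0.1, -1.3]
grip_width: 0.0801
t 18.2 p [0.6195 0.2433 0.1486] yaw 4.3 tilt 0.06 w 0.0801 F [ 1.1 -0.1 -1.3] j6 -0.78
.454,-.171,.12,3.1416 travel [ 0.4459 -0.0145  0.0283] dr [-4.0000e-04  1.1000e-03  1.1582e+00]
.52,.05,.15,3.6 travel [ 0.217   0.0136 -0.0015] dr [-6.000e-04  9.000e-04  6.998e-01]
```

```bash
python3 -m crank '{"dr":[[0,0,0.12],[0,0,0.27],[0,0,0.42],[0,0,0.57],[0,0,0.72],[0,0,0.87],[0,0,1.01],[0,0,1.01],[0,0,1.01],[0,0,1.01]],"travel":[[0.03,-0.001,0],[0.08,-0.003,0],[0.135,-0.005,0],[0.19,-0.007,0],[0.245,-0.009,0],[0.3,-0.01,0],[0.36,-0.012,0.01],[0.42,-0.0145,0.02],[0.4459,-0.0145,0.0283],[0.4459,-0.0145,0.0283]],"hand":[0.08,0.08,0.08,0.08,0.08,0.08,0.08,0.07,0.07,0.07]}'; python3 -c "
from h import *
for n,b in(('scene',(325,180,405,240)),('top',(190,140,270,200))):
  c=snap(n,n+'13')
  a=cv2.imread(f'pics/{n}13.png')[b[1]:b[3],b[0]:b[2]]
  cv2.imwrite(f'pics/z13{n}.png',cv2.resize(a,None,fx=8,fy=8,interpolation=2))
"; python3 go.py .4545,-.1713,.12,3.294
```

```text
clock: 19.45
eef_pos: [0.4509, -0.172, 0.1175]
tool_rot: [-0.072, 0.997, 0.001, -0.003]
ft_force: [-0.0, 0.3, 0.6]
grip_width: 0.0701
t 19.55 p [ 0.4528 -0.1706  0.1188] yaw 3.289 tilt 0.15 w 0.07 F [-0.6  0.6  0.1] j6 -0.51
.4545,-.1713,.12,3.294 travel [-0.0015 -0.0009 -0.0012] dr [ 0.0015 -0.0022 -0.0047]
```

View pics/z13scene.png

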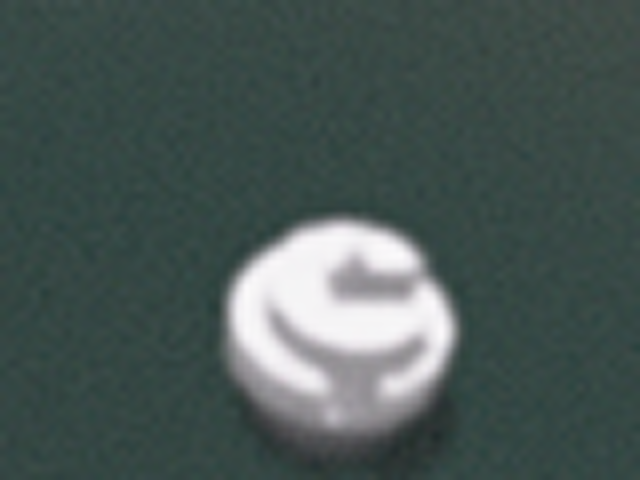

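View pics/z13top.png

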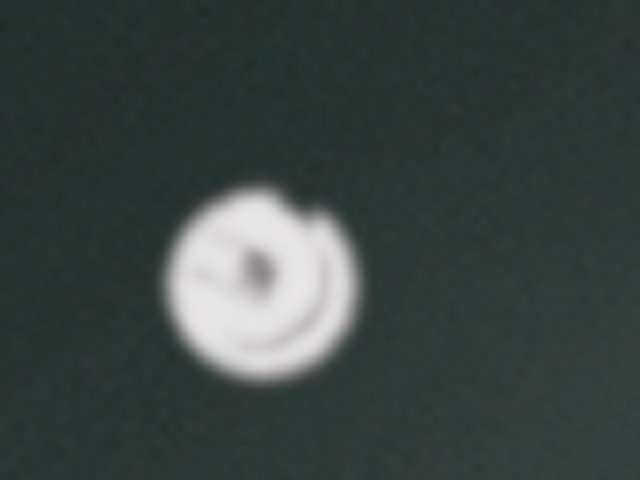

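Both weights sit flat with their slots a quarter turn apart: the big slot opens at (305,205) in the top crop and the small one to the left at (210,255). Checking the centring in numbers.

```bash
python3 -c "
from h import *
from workcell import eyes
for n in('top','scene'):
  c={**eyes.camera(n)}
  c['color']=cv2.cvtColor(cv2.imread(f'pics/{n}13.png'),cv2.COLOR_BGR2RGB)
  print(n,fit(c,'small',[.618,.244,1.16],dz=.034,pad=-.001),fit(c,'big',[.618,.244,-.41],dz=.02,pad=.01,sym=True))
" ; python3 go.py .4545,-.1713,.12,3.294
```

```text
top (array([0.61843684, 0.24502557, 1.21427073]), np.float64(31.24809388324476), np.float64(38.803057927204144)) (array([ 0.61918859,  0.24540989, -0.41      ]), np.float64(27.910863615059796), np.float64(75.226495923278))
scene (array([0.61617642, 0.24241721, 1.34148865]), np.float64(49.28033252877352), np.float64(68.2416363586961)) (array([ 0.61086519,  0.2474343 , -0.41      ]), np.float64(27.21839333610826), np.float64(64.53566810930349))
t 19.65 p [ 0.4538 -0.1702  0.1196] yaw 3.291 tilt 0.05 w 0.0704 F [ 0.9 -0.7  0.5] j6 -0.51
.4545,-.1713,.12,3.294 travel [-0.0005 -0.0012 -0.0004] dr [ 0.0004 -0.0007 -0.0028]
```

```bash
python3 -m crank '{"dr":[[0,0,-0.002],[0,0,-0.002],[0,0,-0.002],[0,0,-0.002],[0,0,-0.002]],"travel":[[-0.0005,-0.0012,0.04],[-0.0005,-0.0012,0.08],[-0.0005,-0.0012,0.105],[-0.0005,-0.0012,0.1155],[-0.0005,-0.0012,0.1155]],"hand":[0.07,0.07,0.07,0.07,0.07]}'; 
python3 -m crank '{"dr":[[0,0,0],[0,0,0],[0,0,0],[0,0,0],[0,0,0],[0,0,0],[0,0,0]],"travel":[[0,0,0],[0,0,0],[0,0,0],[0,0,0],[0,0,0],[0,0,0],[0,0,0]],"hand":[0.025,0.025,0.025,0.025,0.025,0.025,0.025]}'; python3 go.py .6086,-.2046,.07,3.294
```

```text
clock: 20.27
eef_pos: [0.4545, -0.1715, 0.0043]
tool_rot: [-0.076, 0.997, 0.0, -0.0]
ft_force: [1.1, 0.4, 0.2]
grip_width: 0.0701
clock: 21.15
eef_pos: [0.4556, -0.1727, 0.0059]
tool_rot: [-0.075, 0.997, -0.001, 0.001]
ft_force: [-0.5, 0.9, 5.4]
grip_width: 0.0333
t 21.15 p [ 0.4556 -0.1727  0.0059] yaw 3.292 tilt 0.17 w 0.0333 F [-0.5  0.9  5.4] j6 -0.51
.6086,-.2046,.07,3.294 travel [-0.1467 -0.0545 -0.0636] dr [-0.0014  0.0027 -0.0023]
```

```bash
python3 -m crank '{"dr":[[0,0,0],[0,0,0],[0,0,-0.002],[0,0,-0.002],[0,0,-0.002],[0,0,-0.002],[0,0,-0.002],[0,0,-0.002]],"travel":[[0,0,-0.03],[0,0,-0.0636],[-0.04,-0.015,-0.0636],[-0.08,-0.03,-0.0636],[-0.12,-0.045,-0.0636],[-0.1467,-0.0545,-0.0636],[-0.1467,-0.0545,-0.0636],[-0.1467,-0.0545,-0.0636]],"hand":[0.025,0.025,0.025,0.025,0.025,0.025,0.025,0.025]}'; python3 -c "
from h import *
c=snap('scene','scene14')
a=cv2.imread('pics/scene14.png')[220:340,80:220]
cv2.imwrite('pics/z14.png',cv2.resize(a,None,fx=5,fy=5,interpolation=2))
"; python3 go.py .6086,-.2046,.014,3.294
```

```text
clock: 22.15
eef_pos: [0.6062, -0.2039, 0.0673]
tool_rot: [-0.076, 0.997, 0.0, -0.001]
ft_force: [0.0, 0.9, -1.1]
grip_width: 0.0336
t 22.2 p [ 0.6061 -0.2039  0.0675] yaw 3.294 tilt 0.14 w 0.0336 F [-0.1 -0.3 -2.8] j6 -0.48
.6086,-.2046,.014,3.294 travel [-0.0025 -0.0011  0.0535] dr [ 0.0007 -0.0022 -0.0004]
```

View pics/z14.png

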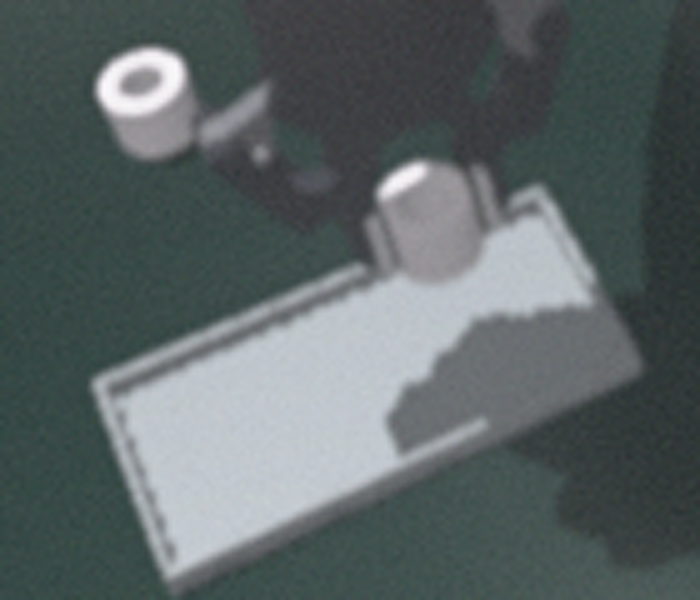

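Bushing A is held upright over the tray. Lowering it.

```bash
python3 -m crank '{"dr":[[0,0,0],[0,0,0],[0,0,0],[0,0,0],[0,0,0]],"travel":[[-0.0025,-0.0011,0.02],[-0.0025,-0.0011,0.04],[-0.0025,-0.0011,0.05],[-0.0025,-0.0011,0.0545],[-0.0025,-0.0011,0.0545]],"hand":[0.025,0.025,0.025,0.025,0.025]}'; python3 -m crank '{"dr":[[0,0,0],[0,0,0]],"travel":[[0,0,0.0015],[0,0,0.0015]],"hand":[0.025,0.025]}';python3 -m crank '{"dr":[[0,0,0],[0,0,0]],"travel":[[0,0,0.0015],[0,0,0.0015]],"hand":[0.025,0.025]}'
```

```text
clock: 22.82
eef_pos: [0.6101, -0.205, 0.0139]
tool_rot: [-0.076, 0.997, -0.0, -0.0]
ft_force: [-0.6, 0.2, -1.2]
grip_width: 0.0335
clock: 23.08
eef_pos: [0.6104, -0.205, 0.0126]
tool_rot: [-0.076, 0.997, -0.0, 0.0]
ft_force: [0.0, 0.3, -1.5]
grip_width: 0.0331
clock: 23.32
eef_pos: [0.61, -0.2049, 0.0105]
tool_rot: [-0.076, 0.997, -0.0, -0.0]
ft_force: [-0.3, -1.3, -1.3]
grip_width: 0.0336
```

```bash
python3 -m crank '{"dr":[[0,0,0],[0,0,0]],"travel":[[0,0,0.0012],[0,0,0.0012]],"hand":[0.025,0.025]}'
```

```text
clock: 23.58
eef_pos: [0.6102, -0.205, 0.01]
tool_rot: [-0.076, 0.997, -0.0, 0.0]
ft_force: [-1.2, 1.1, 2.2]
grip_width: 0.0333
```

```bash
python3 -m crank '{"dr":[[0,0,0],[0,0,0],[0,0,0],[0,0,0],[0,0,0],[0,0,0],[0,0,0]],"travel":[[0,0,0],[0,0,0],[0,0,0],[0,0,-0.02],[0,0,-0.07],[0,0,-0.11],[0,0,-0.11]],"hand":[0.045,0.055,0.055,0.055,0.055,0.055,0.055]}'; python3 go.py .4418,-.3028,.12,3.294
```

```text
clock: 24.45
eef_pos: [0.6131, -0.2059, 0.1242]
tool_rot: [-0.076, 0.997, -0.002, 0.004]
ft_force: [1.0, 0.0, 1.0]
grip_width: 0.0549
t 24.45 p [ 0.6131 -0.2059  0.1242] yaw 3.294 tilt 0.52 w 0.0549 F [1. 0. 1.] j6 -0.48
.4418,-.3028,.12,3.294 travel [ 0.1841 -0.0698  0.003 ] dr [-0.0044  0.008  -0.0002]
```

```bash
python3 -m crank '{"dr":[[0,0,0],[0,0,0],[0,0,0],[0,0,0],[0,0,0],[0,0,0]],"travel":[[0.04,-0.016,0],[0.09,-0.035,0],[0.14,-0.055,0],[0.1815,-0.071,0],[0.1815,-0.071,0],[0.1815,-0.071,0]],"hand":[0.07,0.07,0.07,0.07,0.07,0.07]}'; python3 go.py .4418,-.3028,.004,3.294;  python3 -c "
from h import *
for n,b in(('scene',(80,210,220,330)),('top',(350,140,470,260))):
  c=snap(n,n+'15')
  a=cv2.imread(f'pics/{n}15.png')[b[1]:b[3],b[0]:b[2]]
  cv2.imwrite(f'pics/z15{n}.png',cv2.resize(a,None,fx=5,fy=5,interpolation=2))
"
```

```text
clock: 25.2
eef_pos: [0.4416, -0.3025, 0.1189]
tool_rot: [-0.076, 0.997, 0.0, -0.0]
ft_force: [-0.1, -0.0, -0.5]
grip_width: 0.0701
t 25.2 p [ 0.4416 -0.3025  0.1189] yaw 3.293 tilt 0.03 w 0.0701 F [-0.1 -0.  -0.5] j6 -0.75
.4418,-.3028,.004,3.294 travel [-0.0002 -0.0004  0.1149] dr [ 0.0004 -0.0002 -0.0006]
```

View pics/z15scene.png

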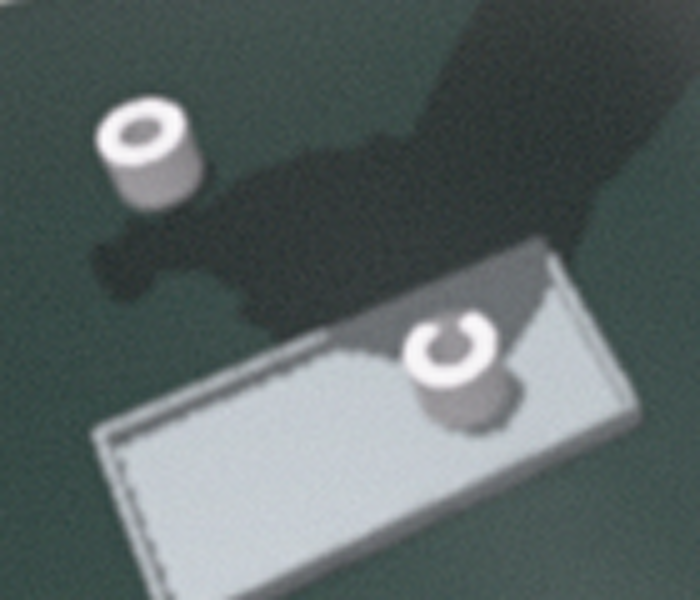

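Bushing A stands upright on the tray floor. Now bushing B.

```bash
python3 -m crank '{"dr":[[0,0,0],[0,0,0],[0,0,0],[0,0,0],[0,0,0]],"travel":[[0,0,0.04],[0,0,0.08],[0,0,0.105],[0,0,0.1149],[0,0,0.1149]],"hand":[0.07,0.07,0.07,0.07,0.07]}'; 
python3 -m crank '{"dr":[[0,0,0],[0,0,0],[0,0,0],[0,0,0],[0,0,0],[0,0,0],[0,0,0]],"travel":[[0,0,0],[0,0,0],[0,0,0],[0,0,0],[0,0,0],[0,0,0],[0,0,0]],"hand":[0.025,0.025,0.025,0.025,0.025,0.025,0.025]}'; python3 go.py .6202,-.2796,.07,3.294
```

```text
clock: 25.92
eef_pos: [0.4419, -0.302, 0.0041]
tool_rot: [-0.077, 0.997, 0.0, -0.0]
ft_force: [-0.7, 0.7, -0.4]
grip_width: 0.0702
clock: 26.8
eef_pos: [0.4426, -0.3033, 0.0062]
tool_rot: [-0.076, 0.997, -0.001, 0.001]
ft_force: [0.1, 0.6, 5.4]
grip_width: 0.035
t 26.8 p [ 0.4426 -0.3033  0.0062] yaw 3.294 tilt 0.19 w 0.035 F [0.1 0.6 5.4] j6 -0.75
.6202,-.2796,.07,3.294 travel [-0.1793 -0.0036 -0.0634] dr [-0.0022  0.0024 -0.0003]
```

```bash
python3 -m crank '{"dr":[[0,0,0],[0,0,0],[0,0,0],[0,0,0],[0,0,0],[0,0,0],[0,0,0],[0,0,0]],"travel":[[0,0,-0.03],[0,0,-0.0634],[-0.045,-0.001,-0.0634],[-0.09,-0.002,-0.0634],[-0.135,-0.003,-0.0634],[-0.1793,-0.0036,-0.0634],[-0.1793,-0.0036,-0.0634],[-0.1793,-0.0036,-0.0634]],"hand":[0.025,0.025,0.025,0.025,0.025,0.025,0.025,0.025]}'; python3 -c "
from h import *
c=snap('scene','scene16')
a=cv2.imread('pics/scene16.png')[220:340,80:220]
cv2.imwrite('pics/z16.png',cv2.resize(a,None,fx=5,fy=5,interpolation=2))
"; python3 go.py .6202,-.2796,.014,3.294
```

```text
clock: 27.8
eef_pos: [0.6182, -0.2787, 0.067]
tool_rot: [-0.076, 0.997, 0.0, -0.001]
ft_force: [-0.5, -0.3, -1.9]
grip_width: 0.0348
t 27.85 p [ 0.6179 -0.2789  0.0674] yaw 3.293 tilt 0.13 w 0.0349 F [-1.1 -0.1 -2.1] j6 -0.58
.6202,-.2796,.014,3.294 travel [-0.0023 -0.001   0.0534] dr [ 0.0007 -0.0021 -0.0007]
```

View pics/z16.png

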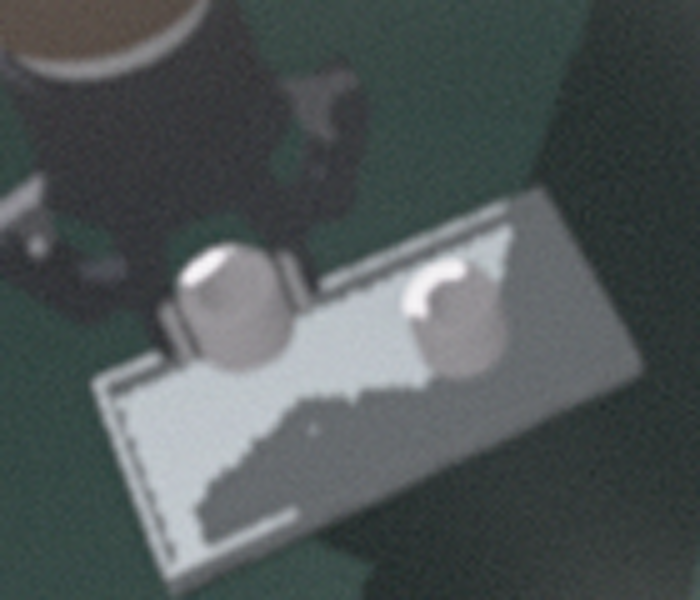

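```bash
python3 -m crank '{"dr":[[0,0,0],[0,0,0],[0,0,0],[0,0,0],[0,0,0]],"travel":[[-0.0015,-0.0011,0.02],[-0.0015,-0.0011,0.04],[-0.0015,-0.0011,0.05],[-0.0015,-0.0011,0.0545],[-0.0015,-0.0011,0.0545]],"hand":[0.025,0.025,0.025,0.025,0.025]}'; python3 -m crank '{"dr":[[0,0,0],[0,0,0]],"travel":[[0,0,0.0015],[0,0,0.0015]],"hand":[0.025,0.025]}';python3 -m crank '{"dr":[[0,0,0],[0,0,0]],"travel":[[0,0,0.0015],[0,0,0.0015]],"hand":[0.025,0.025]}'
```

```text
clock: 28.48
eef_pos: [0.6207, -0.2801, 0.0138]
tool_rot: [-0.076, 0.997, -0.0, -0.0]
ft_force: [0.4, 0.1, -2.4]
grip_width: 0.0349
clock: 28.72
eef_pos: [0.6212, -0.2799, 0.0124]
tool_rot: [-0.076, 0.997, -0.0, 0.0]
ft_force: [0.2, -0.6, -1.7]
grip_width: 0.0349
clock: 28.98
eef_pos: [0.621, -0.2798, 0.0104]
tool_rot: [-0.076, 0.997, -0.0, -0.0]
ft_force: [0.4, -0.2, -1.7]
grip_width: 0.035
```

```bash
python3 -m crank '{"dr":[[0,0,0],[0,0,0]],"travel":[[0,0,0.0012],[0,0,0.0012]],"hand":[0.025,0.025]}'; python3 -m crank '{"dr":[[0,0,0],[0,0,0],[0,0,0],[0,0,0],[0,0,0],[0,0,0],[0,0,0]],"travel":[[0,0,0],[0,0,0],[0,0,0],[0,0,-0.02],[0,0,-0.07],[0,0,-0.11],[0,0,-0.11]],"hand":[0.045,0.055,0.055,0.055,0.055,0.055,0.055]}'; python3 go.py .489,-.0050,.12,3.328
```

```text
clock: 29.22
eef_pos: [0.621, -0.2798, 0.0103]
tool_rot: [-0.076, 0.997, -0.0, 0.0]
ft_force: [-2.6, 1.8, 5.3]
grip_width: 0.0348
clock: 30.1
eef_pos: [0.6238, -0.2811, 0.1243]
tool_rot: [-0.076, 0.997, -0.002, 0.004]
ft_force: [-0.1, 0.5, -0.2]
grip_width: 0.0552
t 30.1 p [ 0.6238 -0.2811  0.1243] yaw 3.294 tilt 0.54 w 0.0552 F [-0.1  0.5 -0.2] j6 -0.58
.489,-.0050,.12,3.328 travel [0.0914 0.2934 0.002 ] dr [-0.0055  0.0076 -0.0342]
```

```bash
python3 -m crank '{"dr":[[0,0,-0.01],[0,0,-0.02],[0,0,-0.034],[0,0,-0.034],[0,0,-0.034],[0,0,-0.034],[0,0,-0.034],[0,0,-0.034],[0,0,-0.034]],"travel":[[0.01,0.03,0],[0.024,0.08,0],[0.04,0.13,0],[0.055,0.18,0],[0.07,0.23,0],[0.0887,0.275,0],[0.0887,0.2919,0],[0.0887,0.2919,0],[0.0887,0.2919,0]],"hand":[0.07,0.07,0.07,0.07,0.07,0.07,0.07,0.07,0.07]}'; python3 go.py .488,-.0050,.004,3.328;  python3 -c "
from h import *
for n,b in(('scene',(80,190,300,350)),('top',(270,140,470,260))):
  c=snap(n,n+'17')
  a=cv2.imread(f'pics/{n}17.png')[b[1]:b[3],b[0]:b[2]]
  cv2.imwrite(f'pics/z17{n}.png',cv2.resize(a,None,fx=3.6,fy=3.6,interpolation=2))
"
```

```text
clock: 31.22
eef_pos: [0.4898, -0.0056, 0.119]
tool_rot: [-0.093, 0.996, -0.0, 0.0]
ft_force: [0.9, -1.1, -0.0]
grip_width: 0.0701
t 31.23 p [ 0.4898 -0.0056  0.119 ] yaw 3.327 tilt 0.04 w 0.0701 F [ 0.9 -1.1 -0. ] j6 -0.2
.488,-.0050,.004,3.328 travel [0.0017 0.001  0.115 ] dr [-0.0008  0.0001 -0.0011]
```

View pics/z17scene.png

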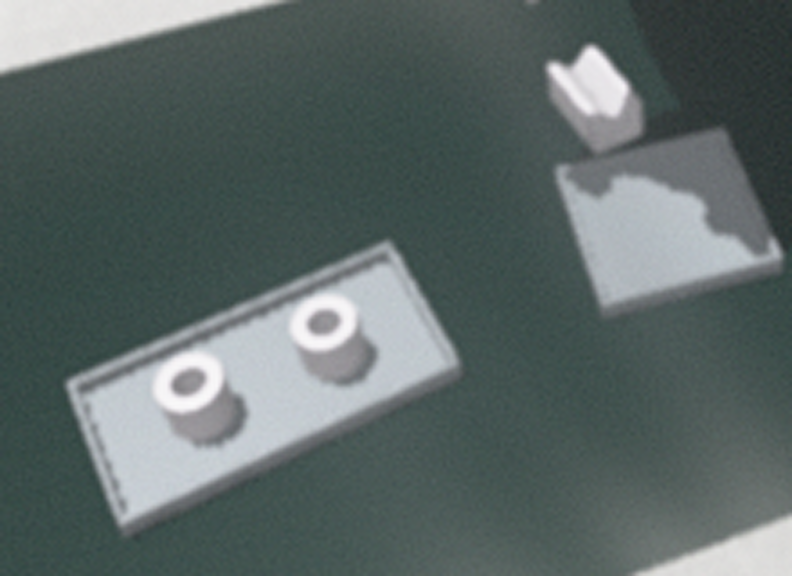

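View pics/z17top.png

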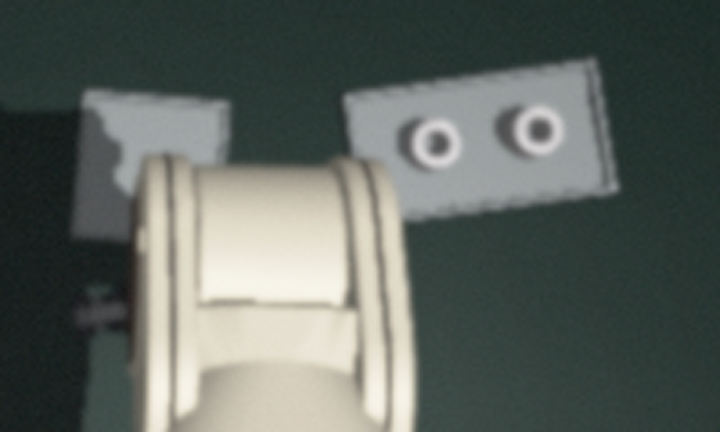

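Both bushings stand upright on the long tray floor. Now the V-block.

```bash
python3 -m crank '{"dr":[[0,0,0],[0,0,0],[0,0,0],[0,0,0],[0,0,0]],"travel":[[0.0017,0.0008,0.04],[0.0017,0.0008,0.08],[0.0017,0.0008,0.105],[0.0017,0.0008,0.115],[0.0017,0.0008,0.115]],"hand":[0.07,0.07,0.07,0.07,0.07]}'; 
python3 -m crank '{"dr":[[0,0,0],[0,0,0],[0,0,0],[0,0,0],[0,0,0],[0,0,0],[0,0,0],[0,0,0]],"travel":[[0,0,0],[0,0,0],[0,0,0],[0,0,0],[0,0,0],[0,0,0],[0,0,0],[0,0,0]],"hand":[0.024,0.024,0.024,0.024,0.024,0.024,0.024,0.024]}'; python3 go.py .5916,.0046,.07,3.065
```

```text
clock: 31.95
eef_pos: [0.4871, -0.0049, 0.0038]
tool_rot: [-0.092, 0.996, -0.0, -0.001]
ft_force: [0.0, 0.2, 0.5]
grip_width: 0.0702
clock: 32.95
eef_pos: [0.4885, -0.0044, 0.0055]
tool_rot: [-0.093, 0.996, -0.0, 0.001]
ft_force: [-0.4, -0.9, 6.2]
grip_width: 0.033
t 32.95 p [ 0.4885 -0.0044  0.0055] yaw 3.328 tilt 0.17 w 0.033 F [-0.4 -0.9  6.2] j6 -0.19
.5916,.0046,.07,3.065 travel [-0.1032 -0.0104 -0.0642] dr [-0.0007  0.0029  0.2629]
```

```bash
python3 -m crank '{"dr":[[0,0,0],[0,0,0],[0,0,0.1],[0,0,0.2],[0,0,0.263],[0,0,0.263],[0,0,0.263],[0,0,0.263]],"travel":[[0,0,-0.03],[0,0,-0.0642],[-0.03,-0.003,-0.0642],[-0.07,-0.006,-0.0642],[-0.1032,-0.0104,-0.0642],[-0.1032,-0.0104,-0.0642],[-0.1032,-0.0104,-0.0642],[-0.1032,-0.0104,-0.0642]],"hand":[0.024,0.024,0.024,0.024,0.024,0.024,0.024,0.024]}'; python3 -c "
from h import *
c=snap('scene','scene18')
a=cv2.imread('pics/scene18.png')[180:290,200:330]
cv2.imwrite('pics/z18.png',cv2.resize(a,None,fx=5,fy=5,interpolation=2))
"; python3 go.py .5916,.0046,.014,3.065
```

```text
clock: 33.95
eef_pos: [0.589, 0.0046, 0.068]
tool_rot: [0.038, 0.999, -0.0, -0.001]
ft_force: [-0.3, 0.3, -2.0]
grip_width: 0.0329
t 34.0 p [0.5893 0.0045 0.0682] yaw 3.065 tilt 0.09 w 0.0331 F [-0.6 -0.7 -3.3] j6 0.08
.5916,.0046,.014,3.065 travel [-0.0024  0.0002  0.0542] dr [-0.0004 -0.0015 -0.0001]
```

View pics/z18.png

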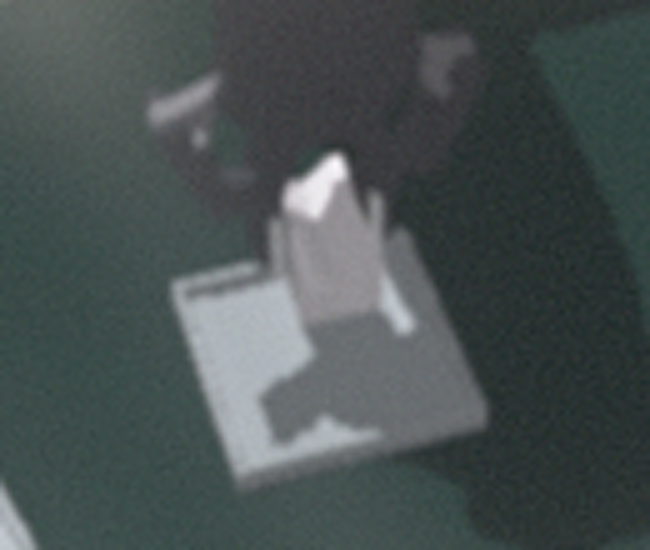

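```bash
python3 -m crank '{"dr":[[0,0,0],[0,0,0],[0,0,0],[0,0,0],[0,0,0]],"travel":[[-0.0015,0,0.02],[-0.0015,0,0.04],[-0.0015,0,0.05],[-0.0015,0,0.055],[-0.0015,0,0.055]],"hand":[0.024,0.024,0.024,0.024,0.024]}'; python3 -m crank '{"dr":[[0,0,0],[0,0,0]],"travel":[[0,0,0.0015],[0,0,0.0015]],"hand":[0.024,0.024]}';python3 -m crank '{"dr":[[0,0,0],[0,0,0]],"travel":[[0,0,0.0015],[0,0,0.0015]],"hand":[0.024,0.024]}'
```

```text
clock: 34.62
eef_pos: [0.592, 0.0045, 0.0135]
tool_rot: [0.038, 0.999, -0.0, -0.0]
ft_force: [-0.2, 0.6, -2.2]
grip_width: 0.0332
clock: 34.88
eef_pos: [0.5923, 0.0045, 0.0123]
tool_rot: [0.038, 0.999, -0.0, 0.0]
ft_force: [-0.6, -0.7, -1.8]
grip_width: 0.0329
clock: 35.12
eef_pos: [0.592, 0.0045, 0.0103]
tool_rot: [0.038, 0.999, -0.0, -0.0]
ft_force: [0.4, -0.6, -3.5]
grip_width: 0.0329
```

```bash
python3 -m crank '{"dr":[[0,0,0],[0,0,0]],"travel":[[0,0,0.0012],[0,0,0.0012]],"hand":[0.024,0.024]}'; python3 -m crank '{"dr":[[0,0,0],[0,0,0],[0,0,0],[0,0,0],[0,0,0],[0,0,0],[0,0,0]],"travel":[[0,0,0],[0,0,0],[0,0,0],[0,0,-0.02],[0,0,-0.07],[0,0,-0.13],[0,0,-0.16]],"hand":[0.045,0.055,0.055,0.055,0.055,0.055,0.055]}'; python3 go.py .35,.0,.25,3.065
```

```text
clock: 35.38
eef_pos: [0.5921, 0.0045, 0.0096]
tool_rot: [0.038, 0.999, -0.0, 0.0]
ft_force: [-1.4, 0.1, 2.0]
grip_width: 0.0328
clock: 36.25
eef_pos: [0.5938, 0.0045, 0.1732]
tool_rot: [0.038, 0.999, 0.0, 0.003]
ft_force: [0.4, -0.2, -0.6]
grip_width: 0.0551
t 36.25 p [0.5938 0.0045 0.1732] yaw 3.065 tilt 0.33 w 0.0551 F [ 0.4 -0.2 -0.6] j6 0.08
.35,.0,.25,3.065 travel [ 0.2422 -0.0232 -0.0782] dr [ 0.0003  0.0058 -0.0002]
```

```bash
python3 -m crank '{"dr":[[0,0,0],[0,0,0],[0,0,0],[0,0,0],[0,0,0],[0,0,0],[0,0,0]],"travel":[[0.03,0,-0.02],[0.07,-0.005,-0.04],[0.12,-0.01,-0.06],[0.17,-0.015,-0.08],[0.22,-0.02,-0.08],[0.24,-0.02,-0.08],[0.24,-0.02,-0.08]],"hand":[0.055,0.055,0.055,0.055,0.055,0.055,0.055]}'; python3 go.py;  python3 -c "
from h import *
from workcell import eyes
for n,b in(('scene',(80,160,440,350)),('top',(120,130,460,270))):
  c=snap(n,n+'19')
  a=cv2.imread(f'pics/{n}19.png')[b[1]:b[3],b[0]:b[2]]
  cv2.imwrite(f'pics/z19{n}.png',cv2.resize(a,None,fx=2.2,fy=2.2,interpolation=2))
a=cv2.imread('pics/scene19.png')[195:240,340:400];b=cv2.imread('pics/top19.png')[150:195,195:255]
cv2.imwrite('pics/z19h.png',cv2.resize(cv2.vconcat([a,b]),None,fx=6.5,fy=6.5,interpolation=2))
"
```

```text
clock: 37.12
eef_pos: [0.3503, 0.003, 0.2497]
tool_rot: [0.038, 0.999, -0.0, 0.001]
ft_force: [0.4, -0.1, -1.1]
grip_width: 0.055
t 37.12 p [0.3503 0.003  0.2497] yaw 3.065 tilt 0.09 w 0.055 F [ 0.4 -0.1 -1.1] j6 0.09
```

View pics/z19scene.png

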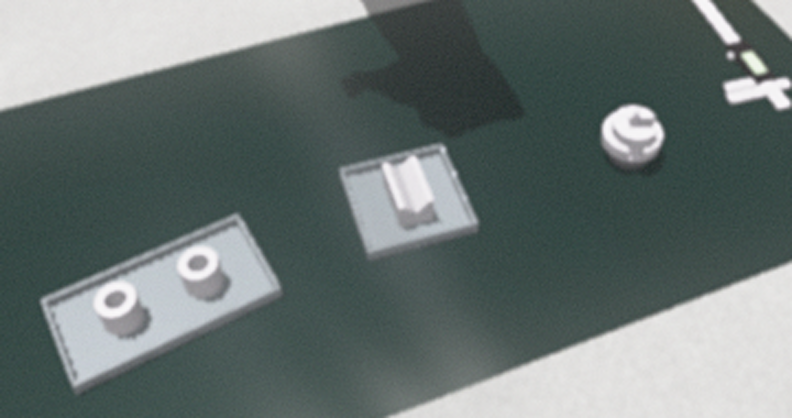

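View pics/z19top.png

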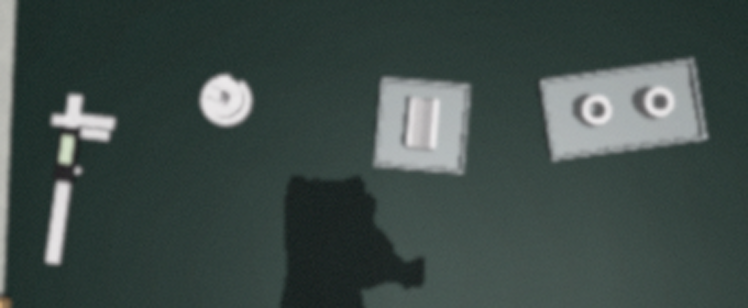

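View pics/z19h.png

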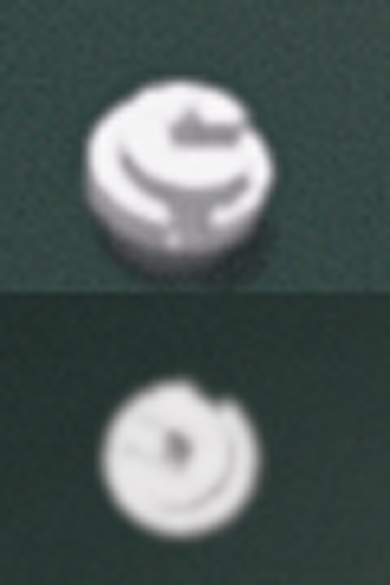

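```bash
python3 -c "
from h import *
from workcell import eyes
ims=[]
for n,b,hp in(('top',(200,155,250,195),(.6201,.2443)),('scene',(345,195,395,235),(.6152,.2440))):
  c=eyes.camera(n);s=10
  a=cv2.resize(c['color'][b[1]:b[3],b[0]:b[2],::-1].copy(),None,fx=s,fy=s,interpolation=2)
  for m,z,yaw,col in(('big',.034,-.41,(0,200,0)),('small',.048,1.16,(0,0,255))):
    q=M[m][0];R=np.array([[np.cos(yaw),-np.sin(yaw)],[np.sin(yaw),np.cos(yaw)]])
    u=(proj(c,np.c_[q@R.T+hp,np.full(len(q),z)])-[b[0]-.5,b[1]-.5])*s-.5
    cv2.polylines(a,[np.round(u).astype(int)],True,col,1)
  ims.append(cv2.resize(a,(400,320)))
cv2.imwrite('pics/z20.png',cv2.hconcat(ims))
"
```

```text
(no output)
```

View pics/z20.png

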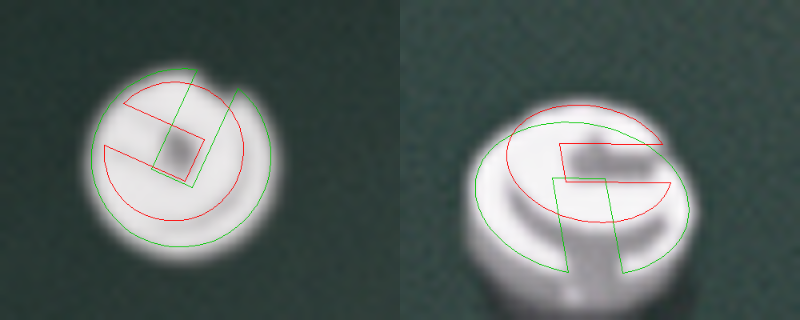

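The overlay matches: both slots lie at their intended angles and both discs are within about 2 mm of the stem axis. Handing in.

```bash
python3 -c "
from workcell import job
print(job.job_done())"
```

```text
the job is handed in; nothing more can be done
None
```

The bench is cleared and the job handed in, at about 37 s on the robot clock. I worked in the order asked: the larger weight onto the hanger, the smaller one on top of it, the two bushings, then the V-block. No verdict came back.

**Last pictures and checks**
- **Weights:** both look flat on the hanger with the stem in both slots and the slots a quarter turn apart. I set the turn from the gripper angle, and the outline overlay agreed.
- **Bushings:** both stand upright on the floor of the long tray. The second was held slightly tilted (35 mm measured grip width against 33 mm for the first), but it stood straight once released.
- **V-block:** it lies groove up and flat near the middle of the square tray.
- **Caliper:** I never moved it. It looks unmoved in the pictures; I did not measure its position.
- **Force:** the highest reading I saw was about 7 N, but I read it only at the end of each move.

**Where the checks disagreed**
- The two cameras differed by 3–5 mm in x on the weights, hanger and bushings. I placed the weights by comparing disc and stem within one camera.
- The larger weight sits about 1.5 mm off the stem axis, by both cameras.
- The final position fits on the stacked weights were poor. For the smaller weight I relied mainly on the overlay, which puts it within about 2 mm of the stem axis.

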